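Hang washed bearing housings in the drain stand

ROBOT

A 6-joint arm with a two-finger parallel gripper is mounted at the origin on a cart in front of the work surface, level with it; the furniture and walls round the work are solid. World frame = base frame: x ahead of the robot, y to its left, z up, the work surface at z = 0. Lengths are in m, angles in degrees, forces in N, time in s.
With the tool pointing down it reaches from about 0.275 to 0.825 m from the base axis. Payload 4.9 kg.
Tool frame: the origin (TCP) lies at the very end of the fingers, on their centre line; the grasp point (between the pads) lies 19 mm behind it; z points along the fingers, y is the line along which they close (so a half turn about z gives the same grasp; the last joint's range is limited). The gripper opens to 85 mm and grips with 20 to 120 N. Pads are 22 mm wide; open, the fingers measure 114 mm over their backs; the gripper's body (76 mm by 85 mm) begins 54 mm behind the grasp point. The pads swing forward as they close: fully open they stand 13 mm farther back than shut.
Start: joints at [-82.231, 18.69, -11.035, 60.275, 0, 82.311], TCP at [0.147, -0.53, 0.231] pointing down, gripper open.
Joint ranges: [-152.03, 152.03], [-55.5, 102.48], [-74.3, 77.21], [-110.64, 120.58], [-84.22, 78.4], [-180, 180]. Speed limits (degrees/s): [147.25, 147.25, 180, 180, 180, 180].

INTERFACE

Orientations are given as a 3x3 rotation matrix whose columns are the frame's x, y, z axes.
In Python, from station import arm gives the robot as it stands.
- The arm moves only by the tool send_rows, never from a script. Its argument "plan" is a list of rows, each an object with "slide": the shift along the tool's x, y, z in mm, a list of three; "rotation": the turn, a rotation vector about the tool's x, y, z in degrees, a list of three; "grip": the finger opening in mm, from 0 to 85.4. In form: [{"slide": [dx, dy, dz], "rotation": [ax, ay, az], "grip": grip}, ...]. A call has 1 to 12 rows; each row is the pose to reach, as a shift and turn from the pose commanded when the call began, along the tool's axes at that moment; what a row does not reach only later rows make up. A row lasts 1/12 s, in which the tool goes at most 41.7 mm and 7.16 degrees, less where a joint would pass 70% of its speed; a pose out of reach is approached as far as the arm can. A call with a gripper value outside its range is refused whole. The fingers move at their own pace and stop on an object; "force" is the grip in N (left out, the last holds). Time passes only in rows, so rows that repeat a pose let the fingers close. It gives the time, the measured TCP pose, the force, the opening and the grip force at its end, in the units of the state.
- arm.sense(): the state, without advancing time (a new reading comes with each control period).
- arm.capture(name): name is "scene" or "top"; returns a dict with "image" (420x560x3 uint8, red, green, blue), "fx", "fy", "cx", "cy" (pixels), "k1" (the pictures are not rectified: a ray, as slopes to the right and down, at radius r is drawn at 1 + k1 r^2 times it, then the intrinsics apply), "R" (3x3) and "t" (3): a world point X has camera coordinates R X + t. Camera axes: x right, y down, z forward; pixel columns grow to the right and rows downward; lengths in m; the calibration is good to about 2 mm. A picture is of the moment at which its call begins. There is no depth.
- arm.finish_job(): hands the job in; it is judged then, once.
Trained networks look in the newest picture that a camera, given by its name, has taken for a name from the list of things; names that differ only in an ending like _2 or _b are one class to them, and where a whole thing is asked for, a point or a joint stands for the part that bears it (a point fixed in the world has none). Each returns a list of dicts, best first, with "conf" (0 to 1); they miss things now and then, are a little off and sometimes report something else, mostly with a low value. They report only what shows in the picture. A call takes as long as a camera call. They do not tell look-alikes from the thing itself.
- arm.cut_out(camera, target): "mask" (420x560 bool, what is visible of it) and "box" ([left, top, right, bottom] in pixels, round what is visible of it).
The state is a dict: "time_s": time; "q": joint angles; "joint_vel": joint speeds; "joint_torque": joint torques, N m; "tcp_pos": TCP position; "ee_rot": TCP orientation; "ft_force": force on the tool from outside, world axes, zero at the start; "ft_torque": the same for the moment, N m; "gripper_width": finger opening in m; "gripper_force": force on a finger pad.
Only numpy, scipy, OpenCV 4.12 (cv2) and the standard library are available. Lean on these libraries where they do the work, as an engineer would, in place of code of your own. Each camera call takes 0.05 s, during which the arm holds its last target. There are 200 camera calls.

TASK

The washed bearing housings on the bench have to drip dry in the drain stand. Pull the stand's front flap right down, then hang each housing that is there by its bore on the step of the bar made for its size - biggest at the back, so hang the bigger ones first - and, before you let go of each, tug it gently but distinctly downward to make sure that the bar holds it. When all hang, square on their steps and off the tray, push the flap fully up again so that none can slide off the bar, and leave the other things on the bench where they are.

Things in the scene. Friction and masses are not known exactly. Their poses are not given: they have to be found in the camera images.
- drain_stand: Grey sheet-metal drain stand, fixed, open at the top: tray 228 x 172 mm, side walls 92 mm high, back plate 160 mm high, drop front towards the robot. Origin: at bench height, mid-width; x from front to back, y along the width. Drip grid's top at z = 22 mm; back plate at x = +121 mm with a block (62 mm wide, z 78 to 152 mm) out to x = +109 mm; shut front at x = -104 mm.
- drain_bar: Level stepped steel bar from the back plate towards the front (-x), mid-width; origin on its axis at the stand's x = 0, z = 115 mm. Diameter 41.5 mm from the block to x = +45 mm, 32.5 mm on to x = +3 mm, 23.5 mm on to x = -39 mm, 14 mm on to its round end at x = -83 mm. A rubber bush lets it give down about 1 mm per 1.5 N (at most 15 mm).
- front_flap (a joint): Drop front: flap 168 mm wide, 4 mm thick, hinged along its lower edge (stand x = -104, z = 26 mm), a 10 mm round bead along its top. 0: shut, upright, top at z = 140 mm; grows as the top comes towards the robot and down, stop at 1.15 rad. Friction hinge 0.2 Nm: stays as left, 2 to 8 N at the bead moves it. Shut, it stands 19 mm before the bar's end; beside the bar the space behind it is free.
- flap_edge (a point): Middle of the bead on the flap's top edge, 109 mm from the hinge axis.
- bar_end (a point): The round front end of the bar, on its axis, as unloaded.
- housing_50: The cast bearing housing with the 50 mm bore (pillow block, dark metal, 0.21 to 0.31 kg; may be absent): ring of outside diameter 67 mm, bore 50 mm, 28 mm thick, on a foot 106 x 36 x 13 mm high. Origin: middle of the underside; x along the bore, y along the foot, z up; a half turn about z makes no difference. Below the bore's centre its sides are flat, 67 mm apart: grip there, across y. Nipple on top, 7 mm.
- housing_50_bore (a point): Centre of the bore of the 50 mm housing, 44 mm above its underside, half way through the ring.
- seat_50 (a point): Point on the bar's axis (unloaded) in the middle of the 41.5 mm step, x = +66 mm in the stand, where the 50 mm housing belongs; hanging there its bore's centre lies about 4.2 mm below this point, lower as the bar is loaded. x points to the back plate.
- housing_41: The cast bearing housing with the 41 mm bore (pillow block, dark metal, 0.18 to 0.28 kg; may be absent): ring of outside diameter 59 mm, bore 41 mm, 28 mm thick, on a foot 98 x 36 x 13 mm high. Origin: middle of the underside; x along the bore, y along the foot, z up; a half turn about z makes no difference. Below the bore's centre its sides are flat, 59 mm apart: grip there, across y. Nipple on top, 7 mm.
- housing_41_bore (a point): Centre of the bore of the 41 mm housing, 44 mm above its underside, half way through the ring.
- seat_41 (a point): Point on the bar's axis (unloaded) in the middle of the 32.5 mm step, x = +24 mm in the stand, where the 41 mm housing belongs; hanging there its bore's centre lies about 4.2 mm below this point, lower as the bar is loaded. x points to the back plate.
- housing_32: The cast bearing housing with the 32 mm bore (pillow block, dark metal, 0.16 to 0.24 kg; may be absent): ring of outside diameter 50 mm, bore 32 mm, 28 mm thick, on a foot 90 x 36 x 13 mm high. Origin: middle of the underside; x along the bore, y along the foot, z up; a half turn about z makes no difference. Below the bore's centre its sides are flat, 50 mm apart: grip there, across y. Nipple on top, 7 mm.
- housing_32_bore (a point): Centre of the bore of the 32 mm housing, 44 mm above its underside, half way through the ring.
- seat_32 (a point): Point on the bar's axis (unloaded) in the middle of the 23.5 mm step, x = -18 mm in the stand, where the 32 mm housing belongs; hanging there its bore's centre lies about 4.2 mm below this point, lower as the bar is loaded. x points to the back plate.
- housing_23: The cast bearing housing with the 23 mm bore (pillow block, dark metal, 0.14 to 0.20 kg; may be absent): ring of outside diameter 41 mm, bore 23 mm, 28 mm thick, on a foot 82 x 36 x 13 mm high. Origin: middle of the underside; x along the bore, y along the foot, z up; a half turn about z makes no difference. Below the bore's centre its sides are flat, 41 mm apart: grip there, across y. Nipple on top, 7 mm.
- housing_23_bore (a point): Centre of the bore of the 23 mm housing, 44 mm above its underside, half way through the ring.
- seat_23 (a point): Point on the bar's axis (unloaded) in the middle of the 14 mm step, x = -60 mm in the stand, where the 23 mm housing belongs; hanging there its bore's centre lies about 4.5 mm below this point, lower as the bar is loaded. x points to the back plate.
- brass_bar: Brass round bar standing on end, 28 mm across, 38 mm high, a bystander; origin at the middle of its underside.
- grease_tin: Grease tin, 71 mm across, 45 mm high, a bystander; origin at the middle of its underside.
- spanner: Open-and-ring spanner lying flat, 169 mm long, a bystander; origin at the middle of its underside.
- oil_can: Oil can with a long spout, 170 mm high, a bystander; origin at the middle of its underside.
Things that resemble listed ones, but are neither listed nor needed, are in the scene too. Leave any green look-alike of the housing_50 alone.

How it is judged (in metres and radians):
On the way, in this order (a step that is already met when the one before it is completed fails the run):
1. the front flap is pulled right down (value of joint front_flap above 1.05 rad), for 0.2 s.
2. the housing with the 50 mm bore hangs on its own step and is tugged downward (6 N or more on the bar, its weight included) while the gripper still has it (x of housing_50_bore in the frame of seat_50 between -0.013 and 0.013 m and y of housing_50_bore in the frame of seat_50 between -0.008 and 0.008 m and z of housing_50_bore in the frame of seat_50 between -0.025 and 0.002 m and angle between housing_50's own z axis and vertical below 0.3 rad and angle between the x axis of housing_50 and the x axis of drain_stand, either way round below 0.35 rad and contact force between housing_50 and drain_bar above 6 N and contact force between the fingers and housing_50 above 1 N), for 0.2 s.
3. the housing with the 41 mm bore hangs on its own step and is tugged downward (6 N or more on the bar, its weight included) while the gripper still has it (x of housing_41_bore in the frame of seat_41 between -0.013 and 0.013 m and y of housing_41_bore in the frame of seat_41 between -0.008 and 0.008 m and z of housing_41_bore in the frame of seat_41 between -0.025 and 0.002 m and angle between housing_41's own z axis and vertical below 0.3 rad and angle between the x axis of housing_41 and the x axis of drain_stand, either way round below 0.35 rad and contact force between housing_41 and drain_bar above 6 N and contact force between the fingers and housing_41 above 1 N), for 0.2 s.
4. the housing with the 32 mm bore hangs on its own step and is tugged downward (6 N or more on the bar, its weight included) while the gripper still has it (x of housing_32_bore in the frame of seat_32 between -0.013 and 0.013 m and y of housing_32_bore in the frame of seat_32 between -0.008 and 0.008 m and z of housing_32_bore in the frame of seat_32 between -0.025 and 0.002 m and angle between housing_32's own z axis and vertical below 0.3 rad and angle between the x axis of housing_32 and the x axis of drain_stand, either way round below 0.35 rad and contact force between housing_32 and drain_bar above 6 N and contact force between the fingers and housing_32 above 1 N), for 0.2 s.
5. the housing with the 23 mm bore hangs on its own step and is tugged downward (6 N or more on the bar, its weight included) while the gripper still has it (x of housing_23_bore in the frame of seat_23 between -0.013 and 0.013 m and y of housing_23_bore in the frame of seat_23 between -0.008 and 0.008 m and z of housing_23_bore in the frame of seat_23 between -0.025 and 0.002 m and angle between housing_23's own z axis and vertical below 0.3 rad and angle between the x axis of housing_23 and the x axis of drain_stand, either way round below 0.35 rad and contact force between housing_23 and drain_bar above 6 N and contact force between the fingers and housing_23 above 1 N), for 0.2 s.
6. the front flap is pushed up shut (value of joint front_flap below 0.06 rad), for 0.2 s.
At the end, for the whole second after the job is handed in: Every housing that is there hangs still on its own step of the bar (bore's centre within 13 mm of the step's middle along the bar, 8 mm sideways, foot down within 0.3 rad, bore along the bar within 0.35 rad), and the flap is shut to within 0.06 rad (value of joint front_flap below 0.06 rad and x of housing_50_bore in the frame of seat_50 between -0.013 and 0.013 m and y of housing_50_bore in the frame of seat_50 between -0.008 and 0.008 m and z of housing_50_bore in the frame of seat_50 between -0.025 and 0.002 m and angle between each of housing_50, housing_41, housing_32, housing_23's own z axis and vertical below 0.3 rad and angle between the x axis of each of housing_50, housing_41, housing_32, housing_23 and the x axis of drain_stand, either way round below 0.35 rad and contact force between each of housing_50, housing_41, housing_32, housing_23 and drain_bar above 0.5 N and linear speed of each of housing_50, housing_41, housing_32, housing_23 below 0.05 m/s and x of housing_41_bore in the frame of seat_41 between -0.013 and 0.013 m and y of housing_41_bore in the frame of seat_41 between -0.008 and 0.008 m and z of housing_41_bore in the frame of seat_41 between -0.025 and 0.002 m and x of housing_32_bore in the frame of seat_32 between -0.013 and 0.013 m and y of housing_32_bore in the frame of seat_32 between -0.008 and 0.008 m and z of housing_32_bore in the frame of seat_32 between -0.025 and 0.002 m and x of housing_23_bore in the frame of seat_23 between -0.013 and 0.013 m and y of housing_23_bore in the frame of seat_23 between -0.008 and 0.008 m and z of housing_23_bore in the frame of seat_23 between -0.025 and 0.002 m); the robot touches nothing.
It fails at once if a housing is pulled or pressed on the bar with more than 35 N (contact force between any of housing_50, housing_41, housing_32, housing_23 and drain_bar above 35 N).
It fails at once if a bystander is moved more than 6 cm (distance of any of brass_bar, grease_tin, spanner, oil_can from where it was at the start of the episode above 0.06 m).
Of housing_50, housing_41, housing_32, housing_23 only 3 to 4 are there at a start; the rules pass over those that are not, and their reading is None.
At some moment in a run one of housing_50, housing_41, housing_32, housing_23 may be knocked a few centimetres aside while the robot is not near it.
It also fails if it takes over 210 s, if anything falls off the work surface, if the arm or the gripper's body presses on something with over 40 N, if the wrist force passes 120 N, or if a joint passes its speed limit or range.

## Working session

There is one attempt and no reset: what is moved stays moved. The work goes in short steps, Python scripts to look and compute and a tool call to move; the robot and the scene stay as the last step left them, time stands still between calls to the robot, and variables do not carry over. Pictures are saved under pics/ and viewed, at most 14 in all, crops included, and the job is handed in when it is done.

Besides the shell and the picture viewer there is one more tool, called after ">>>" in YAML: its name, and indented under it one key for each argument. send_rows: Moves the arm, as the interface text tells. Its arguments: {"type":"object","properties":{"plan":{"type":"array"},"force":{"type":"number"}},"required":["plan"]}

```bash
ls; mkdir -p pics; python3 - <<'E'
from station import arm
import cv2, numpy as np
for n in("scene","top"):
    c=arm.capture(n); cv2.imwrite(f"pics/{n}0.png",c["image"][:,:,::-1])
    print(n,c["fx"],c["cx"],c["cy"],c["k1"],(-c["R"].T@c["t"]).round(3),c["R"].round(3).tolist())
    for t in["drain_stand","front_flap","drain_bar","housing_50","housing_41","housing_32","housing_23"]:
        print(t,[(round(d["conf"],2),[int(v) for v in d["box"]]) for d in arm.cut_out(n,t)])
s=arm.sense();print(s)
E
```

```text
pics
scene 455.55925969033433 280.69489977845944 200.17176516898667 -0.047901221945235474 [-0.114 -0.954  0.608] [[0.741, -0.672, 0.015], [-0.28, -0.329, -0.902], [0.611, 0.664, -0.432]]
drain_stand [(0.67, [227, 139, 283, 215])]
front_flap []
drain_bar [(0.62, [229, 150, 265, 173]), (0.34, [228, 138, 284, 218]), (0.17, [286, 273, 325, 313])]
housing_50 [(0.94, [320, 248, 342, 288]), (0.79, [372, 266, 421, 315]), (0.69, [248, 257, 264, 285]), (0.62, [284, 275, 323, 311]), (0.6, [299, 215, 329, 255]), (0.44, [297, 153, 322, 206])]
housing_41 [(0.94, [320, 248, 342, 288]), (0.79, [372, 266, 421, 315]), (0.69, [248, 257, 264, 285]), (0.62, [284, 275, 323, 311]), (0.6, [299, 215, 329, 255]), (0.44, [297, 153, 322, 206])]
housing_32 [(0.94, [320, 248, 342, 288]), (0.79, [372, 266, 421, 315]), (0.69, [248, 257, 264, 285]), (0.62, [284, 275, 323, 311]), (0.6, [299, 215, 329, 255]), (0.44, [297, 153, 322, 206])]
housing_23 [(0.94, [320, 248, 342, 288]), (0.79, [372, 266, 421, 315]), (0.69, [248, 257, 264, 285]), (0.62, [284, 275, 323, 311]), (0.6, [299, 215, 329, 255]), (0.44, [297, 153, 322
[... 1069 characters left out ...]
076e-03,  8.23101033e+01]), 'joint_vel': array([-0.0158107 ,  0.16009511, -0.03781178,  0.14523662, -0.13290294,
       -0.1638727 ]), 'joint_torque': array([ 6.41490133e-04, -4.43272555e+01,  2.62745637e+01,  6.59430953e-04,
       -1.35704881e-04,  1.30643880e-06]), 'tcp_pos': array([ 0.1466033 , -0.53012381,  0.23130983]), 'ee_rot': array([[ 9.63816488e-01,  2.66566643e-01, -4.18070438e-05],
       [ 2.66566640e-01, -9.63816488e-01, -6.72349580e-05],
       [-5.82169152e-05,  5.36577979e-05, -9.99999997e-01]]), 'ft_force': array([-0.47305909,  0.80332408,  0.24267278]), 'ft_torque': array([-0.03908896,  0.00725637, -0.08214319]), 'gripper_force': 0.0, 'gripper_width': 0.08519798531241639}
```

```bash
python3 - <<'E'
import cv2
a=cv2.imread("pics/top0.png");cv2.imwrite("pics/top0b.png",cv2.resize(a[100:340,100:440],(800,565),interpolation=3))
a=cv2.imread("pics/scene0.png");cv2.imwrite("pics/scene0b.png",cv2.resize(a[120:330,190:470],(800,600),interpolation=3))
E
```

```text
(no output)
```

View pics/top0b.png

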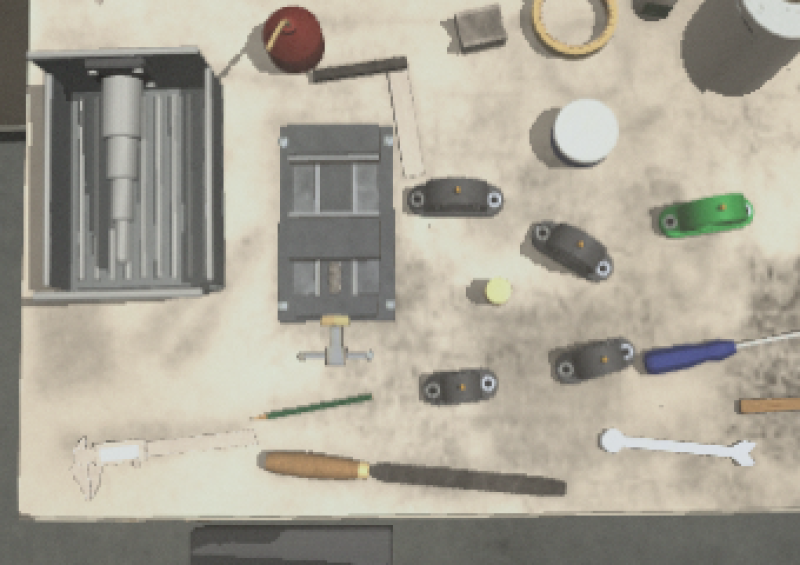

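View pics/scene0b.png

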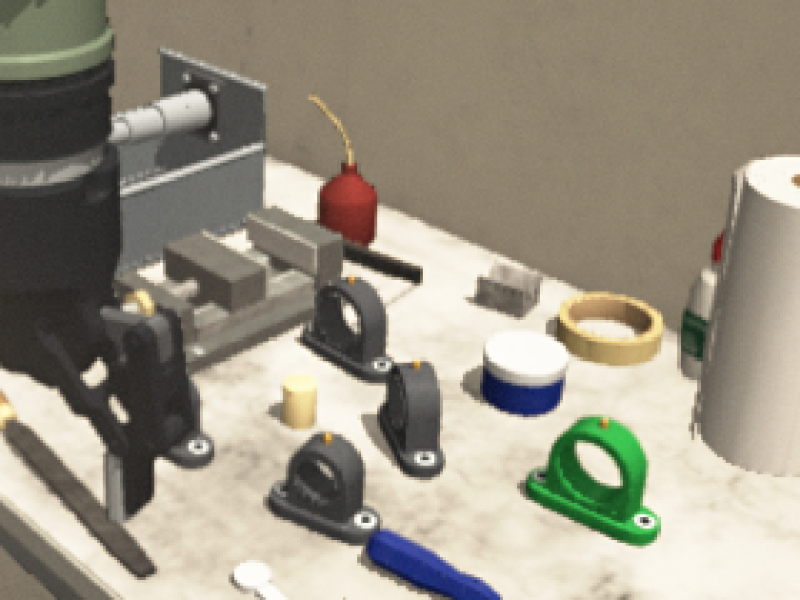

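The top view shows four dark housings: A crop (455,197), B (572,250), C (593,360), D (457,387). There is one green look-alike at (705,215), to be left alone. The stand is at the upper left with its flap shut. I'll fit models to the masks.

```bash
cat > h.py <<'E'
import numpy as np, cv2
from scipy.optimize import minimize
from station import arm
def proj(c,X):
    p=np.asarray(X,float)@c["R"].T+c["t"]; s=p[:,:2]/p[:,2:]
    s=s*(1+c["k1"]*(s**2).sum(1,keepdims=True))
    return s*[c["fx"],c["fy"]]+[c["cx"],c["cy"]]
def ray(c,uv,z):
    d=(np.array(uv,float)-[c["cx"],c["cy"]])/[c["fx"],c["fy"]]; s=d.copy()
    for _ in range(5): s=d/(1+c["k1"]*(s@s))
    v=c["R"].T@np.r_[s,1]; o=-c["R"].T@c["t"]
    return o+v*(z-o[2])/v[2]
def box(x0,x1,y0,y1,z0,z1): return np.array([[x,y,z] for x in(x0,x1) for y in(y0,y1) for z in(z0,z1)])
def place(P,q): 
    a=q[2];return P@np.array([[np.cos(a),np.sin(a),0],[-np.sin(a),np.cos(a),0],[0,0,1]])+[q[0],q[1],0]
OD={50:(.067,.106),41:(.059,.098),32:(.050,.090),23:(.041,.082)}
def housing(s):
    od,L=OD[s]; t=np.linspace(0,np.pi,25); r=od/2
    ring=np.vstack([np.c_[np.full(25,x),r*np.cos(t),.044+r*np.sin(t)] for x in(-.014,.014)]+[box(-.014,.014,-r,r,0,.044)])
    # foot: rounded ends (stadium)
    a=np.linspace(-np.pi/2,np.pi/2,13); e=np.c_[.018*np.sin(a),L/2-.018+.018*np.cos(a)]
    f=np.vstack([e,-e]); foot=np.vstack([np.c_[f,np.full(26,z)] for z in(0,.013)])
    return [foot,ring,box(-.003,.003,-.003,.003,.07,.044+r+.007)]
def stand():
    return [box(-.104,.124,-.086,.086,0,.022),box(-.1,.124,-.086,-.083,0,.092),box(-.1,.124,.083,.086,0,.092),
            box(.121,.124,-.086,.086,0,.16),box(-.106,-.102,-.084,.084,.026,.14),box(-.104,.124,-.086,-.086,0,.01)]
S=4
def raster(c,parts,q,b):
    m=np.zeros(((b[3]-b[1])*S,(b[2]-b[0])*S),np.uint8)
    for P in parts:
        uv=(proj(c,place(P,q))-[b[0]-.5,b[1]-.5])*S-.5
        cv2.fillConvexPoly(m,cv2.convexHull(np.round(uv*16).astype(np.int32)),1,shift=4)
    return cv2.resize(m.astype(np.float32),None,fx=1/S,fy=1/S,interpolation=cv2.INTER_AREA)
def fit(c,mask,parts,q0):
    r,cc=np.where(mask); b=[cc.min()-12,r.min()-12,cc.max()+13,r.max()+13]
    M=mask[max(b[1],0):b[3],max(b[0],0):b[2]].astype(np.float32)
    b[0]=max(b[0],0);b[1]=max(b[1],0);b[3]=b[1]+M.shape[0];b[2]=b[0]+M.shape[1]
    def f(q):
        m=raster(c,parts,q,b); return 1-np.minimum(m,M).sum()/np.maximum(m,M).sum()
    best=None
    for st in (1,.4):
        q1=q0 if best is None else best.x
        sx=np.array([q1]+[q1+st*d for d in np.diag([.012,.012,.12])])
        best=minimize(f,q1,method="Nelder-Mead",options=dict(initial_simplex=sx,xatol=1e-5,fatol=1e-5,maxiter=300))
    return best.x,1-best.fun
def guess(c,mask,z):
    r,cc=np.where(mask); o=cv2.minAreaRect(np.c_[cc,r].astype(np.float32)); bp=cv2.boxPoints(o)
    W=np.array([ray(c,p,z) for p in bp]); e=W[1]-W[0]; g=W[2]-W[1]; l=e if np.hypot(*e[:2])>np.hypot(*g[:2]) else g
    return np.r_[W.mean(0)[:2],np.arctan2(l[1],l[0])-np.pi/2],np.hypot(*l[:2])
def housings(cam="top",img=None,sizes=(50,41,32,23)):
    c=arm.capture(cam); out=[]
    for d in arm.cut_out(cam,"housing_50"):
        if d["conf"]<.3: continue
        m=d["mask"]; px=c["image"][m].astype(float).mean(0); green=px[1]>1.3*px[0]
        q0,l=guess(c,m,.02)
        rs=[(fit(c,m,housing(s),q0),s) for s in sizes]; rs.sort(key=lambda r:-r[0][1])
        out.append((d,green,l,rs))
    return c,out
E
cat > go.py <<'E'
from h import *
c,o=housings()
for d,g,l,rs in o: print(d["box"],d["conf"],"GREEN" if g else "",round(l,3),[(s,np.round(q,4).tolist(),round(v,3)) for (q,v),s in rs[:2]])
E
python3 go.py; python3 - <<'E'
from h import *
c=arm.capture("top"); d=arm.cut_out("top","drain_stand")[0]
q,v=fit(c,d["mask"],stand(),np.array([.56,.10,0.]));print(q,v)
b=arm.cut_out("top","drain_bar")[0]; print(b["conf"],b["box"])
bar=[np.vstack([np.c_[np.full(24,x),D/2*np.cos(t),.115+D/2*np.sin(t)] for x in(x0,x1)]) for t in [np.linspace(0,2*np.pi,24)] for x0,x1,D in((.045,.109,.0415),(.003,.045,.0325),(-.039,.003,.0235),(-.083,-.039,.014))]
q2,v2=fit(c,b["mask"],bar,q);print(q2,v2)
k=6;I=cv2.resize(c["image"][115:235,100:205][:,:,::-1].copy(),None,fx=k,fy=k,interpolation=cv2.INTER_CUBIC)
for qq,col in((q,(0,0,255)),(q2,(0,255,0))):
    for P in (stand()[3:5]+bar):
        h=cv2.convexHull(np.int32(np.round((proj(c,place(P,qq))-[99.5,114.5])*k))); cv2.polylines(I,[h],True,col,1)
cv2.imwrite("pics/stand.png",I[:600])
E
```

```text
[321.4, 194.8, 359.1, 217.9] 0.94  0.097 [(41, [0.566, -0.3976, -3.6654], np.float64(0.947)), (32, [0.567, -0.397, -3.6804], np.float64(0.906))]
[335.4, 241.3, 370.1, 263.1] 0.94  0.088 [(23, [0.4485, -0.4198, -2.8568], np.float64(0.908)), (32, [0.4487, -0.4199, -2.8464], np.float64(0.889))]
[380.2, 183.7, 418.5, 201.4] 0.71 GREEN 0.103 [(41, [0.6023, -0.5462, -2.9694], np.float64(0.914)), (50, [0.6029, -0.5477, -2.9462], np.float64(0.885))]
[277.6, 256.0, 313.8, 269.5] 0.57  0.079 [(23, [0.4214, -0.2717, -3.0479], np.float64(0.945)), (32, [0.4216, -0.2706, -3.0432], np.float64(0.868))]
[272.1, 176.5, 312.0, 196.4] 0.55  0.1 [(50, [0.6231, -0.2711, -3.1667], np.float64(0.926)), (41, [0.6236, -0.2706, -3.1719], np.float64(0.923))]
[0.63083177 0.07273027 0.01992558] 0.9622485637664795Traceback (most recent call last):
  File "<stdin>", line 4, in <module>
IndexError: list index out of range
```

```bash
cat > st.py <<'E'
from h import *
import sys
bar=[np.vstack([np.c_[np.full(24,x),D/2*np.cos(t),.115+D/2*np.sin(t)] for x in(x0,x1)]) for t in [np.linspace(0,2*np.pi,24)] for x0,x1,D in((.045,.109,.0415),(.003,.045,.0325),(-.039,.003,.0235),(-.083,-.039,.014))]
Q=[np.array([.6308,.0727,.0199])]
for i in range(4):
    c=arm.capture("top"); d=arm.cut_out("top","drain_stand"); b=arm.cut_out("top","drain_bar")
    if d: q,v=fit(c,d[0]["mask"],stand(),Q[0]);print("stand",q.round(4),round(v,3)); Q.append(q)
    if b and b[0]["box"][0]<200: q,v=fit(c,b[0]["mask"],bar,Q[0]);print("bar",q.round(4),round(v,3))
q=np.mean(Q,0);print(q)
k=6;I=cv2.resize(c["image"][118:235,100:205][:,:,::-1].copy(),None,fx=k,fy=k,interpolation=cv2.INTER_CUBIC)
for P in (stand()[1:5]+bar):
    h=cv2.convexHull(np.int32(np.round((proj(c,place(P,q))-[99.5,117.5])*k))); cv2.polylines(I,[h],True,(0,0,255),1)
cv2.imwrite("pics/stand.png",I[:600])
E
python3 st.py
```

```text
stand [0.6305 0.072  0.0101] 0.963
bar [0.6322 0.0702 0.022 ] 0.836
stand [0.6314 0.072  0.0105] 0.962
bar [0.6325 0.0694 0.0236] 0.914
stand [0.6321 0.072  0.0098] 0.962
bar [0.6325 0.0694 0.0197] 0.903
stand [0.6322 0.072  0.0111] 0.956
bar [0.6325 0.0696 0.0179] 0.906
[0.63140246 0.0721139  0.01228763]
```

```bash
sleep 0
```

```text
(no output)
```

View pics/stand.png

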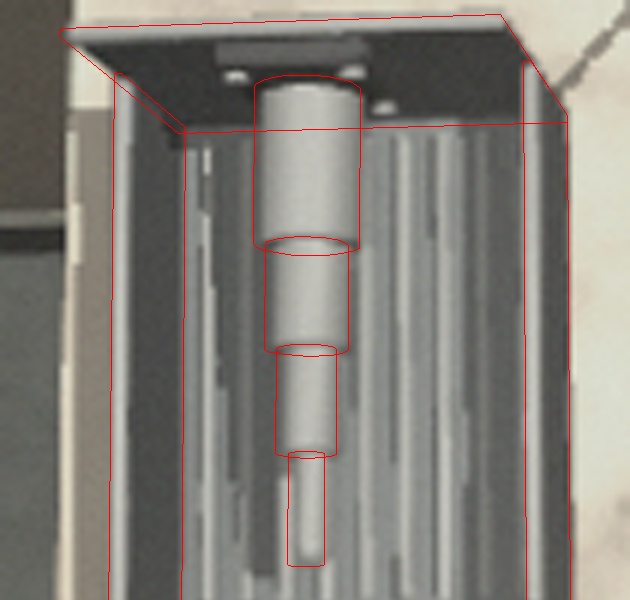

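The four dark housings, A to D, are sized 50, 41, 32 (C) and 23 (D) by foot length and fit. The overlay shows the bar about 1 mm to the right of and 2 mm behind the silhouette fit, so I take the stand at (0.6325, 0.070, yaw 0.019). I'll go for the flap first.

```bash
cat > mv.py <<'E'
# usage: mv.py s|w x y z yaw_deg  -> slide/rotation from the present pose; s = stand frame (m, z above bench)
import sys; from h import *
Q=np.array([.6325,.0700,.019])
def delta(p,yaw):
    s=arm.sense(); R=s["ee_rot"]; d=R.T@(np.array(p)-s["tcp_pos"])*1000
    a=np.radians(yaw); T=np.array([[np.cos(a),np.sin(a),0],[np.sin(a),-np.cos(a),0],[0,0,-1]])
    rv=np.degrees(cv2.Rodrigues(R.T@T)[0].ravel()); return d,rv,s
if __name__=="__main__":
    p=np.array([float(v) for v in sys.argv[2:5]]); yaw=float(sys.argv[5])
    if sys.argv[1]=="s": p=place(p[None],Q)[0]; yaw+=np.degrees(Q[2])
    d,rv,s=delta(p,yaw); loc=place((s["tcp_pos"]-[Q[0],Q[1],0])[None],[0,0,-Q[2]])[0]
    print("slide",d.round(1).tolist(),"rot",rv.round(1).tolist(),"| t",round(s["time_s"],1),"tcp",s["tcp_pos"].round(4),"stand",loc.round(4),"F",s["ft_force"].round(1),"w",round(s["gripper_width"],4))
E
python3 mv.py s -.08 -.045 .26 0
```

```text
slide [539.6, -425.1, -28.7] rot [-0.0, -0.0, 14.4] | t 1.6 tcp [ 0.1466 -0.5301  0.2313] stand [-0.4972 -0.5908  0.2313] F [-0.2  0.5  0.5] w 0.0855
```

>>> send_rows:
  plan:
    - {"slide":[539,-425,-30],"rotation":[0,0,14.4],"grip":0}
    - {"slide":[539,-425,-30],"rotation":[0,0,14.4],"grip":0}
    - {"slide":[539,-425,-30],"rotation":[0,0,14.4],"grip":0}
    - {"slide":[539,-425,-30],"rotation":[0,0,14.4],"grip":0}
    - {"slide":[539,-425,-30],"rotation":[0,0,14.4],"grip":0}
    - {"slide":[539,-425,-30],"rotation":[0,0,14.4],"grip":0}
    - {"slide":[539,-425,-30],"rotation":[0,0,14.4],"grip":0}
    - {"slide":[539,-425,-30],"rotation":[0,0,14.4],"grip":0}
    - {"slide":[539,-425,-30],"rotation":[0,0,14.4],"grip":0}
    - {"slide":[539,-425,-30],"rotation":[0,0,14.4],"grip":0}
    - {"slide":[539,-425,-30],"rotation":[0,0,14.4],"grip":0}
    - {"slide":[539,-425,-30],"rotation":[0,0,14.4],"grip":0}

```text
time_s: 2.65
tcp_pos: [0.4427, -0.1262, 0.2535]
ee_rot: [[1.0, 0.019, 0.001], [0.019, -1.0, -0.001], [0.001, 0.001, -1.0]]
ft_force: [0.5, -0.5, 1.3]
gripper_width: 0.0001
gripper_force: 0.0
```

```bash
python3 mv.py s -.08 -.045 .26 0
```

```text
slide [113.4, -147.6, -6.4] rot [0.0, -0.0, -0.0] | t 2.6 tcp [ 0.4427 -0.1262  0.2535] stand [-0.1935 -0.1926  0.2535] F [ 0.5 -0.5  1.3] w 0.0001
```

>>> send_rows:
  plan:
    - {"slide":[113,-148,-6],"rotation":[0,0,0],"grip":0}
    - {"slide":[113,-148,-6],"rotation":[0,0,0],"grip":0}
    - {"slide":[113,-148,-6],"rotation":[0,0,0],"grip":0}
    - {"slide":[113,-148,-6],"rotation":[0,0,0],"grip":0}
    - {"slide":[113,-148,-6],"rotation":[0,0,0],"grip":0}
    - {"slide":[113,-148,-6],"rotation":[0,0,0],"grip":0}
    - {"slide":[113,-148,60],"rotation":[0,0,0],"grip":0}
    - {"slide":[113,-148,90],"rotation":[0,0,0],"grip":0}
    - {"slide":[113,-148,120],"rotation":[0,0,0],"grip":0}
    - {"slide":[113,-148,138],"rotation":[0,0,0],"grip":0}
    - {"slide":[113,-148,138],"rotation":[0,0,0],"grip":0}
    - {"slide":[113,-148,138],"rotation":[0,0,0],"grip":0}

```text
time_s: 3.65
tcp_pos: [0.5509, 0.0214, 0.1146]
ee_rot: [[1.0, 0.018, -0.003], [0.018, -1.0, 0.0], [-0.003, -0.0, -1.0]]
ft_force: [-0.2, -0.1, -0.0]
gripper_width: 0.0005
gripper_force: 0.0
```

```bash
python3 mv.py s -.08 -.045 .115 0
```

```text
slide [2.5, -2.0, -0.4] rot [-0.0, 0.1, -0.1] | t 3.6 tcp [0.5509 0.0214 0.1146] stand [-0.0825 -0.047   0.1146] F [-0.2 -0.1 -0. ] w 0.0005
```

>>> send_rows:
  plan:
    - {"slide":[-7.5,0,-1],"rotation":[0,0,0],"grip":0}
    - {"slide":[-16,0,-0.5],"rotation":[0,0,0],"grip":0}
    - {"slide":[-25,0,0],"rotation":[0,0,0],"grip":0}
    - {"slide":[-34,0,2],"rotation":[0,0,0],"grip":0}
    - {"slide":[-43,0,4.5],"rotation":[0,0,0],"grip":0}
    - {"slide":[-51,0,8],"rotation":[0,0,0],"grip":0}
    - {"slide":[-59,0,12.5],"rotation":[0,0,0],"grip":0}
    - {"slide":[-66,0,18],"rotation":[0,0,0],"grip":0}
    - {"slide":[-73,0,24],"rotation":[0,0,0],"grip":0}
    - {"slide":[-79,0,30],"rotation":[0,0,0],"grip":0}
    - {"slide":[-85,0,37.5],"rotation":[0,0,0],"grip":0}
    - {"slide":[-85,0,37.5],"rotation":[0,0,0],"grip":0}

```text
time_s: 4.65
tcp_pos: [0.4641, 0.0206, 0.0758]
ee_rot: [[1.0, 0.018, -0.004], [0.018, -1.0, 0.001], [-0.004, -0.001, -1.0]]
ft_force: [-0.1, 0.3, -0.3]
gripper_width: 0.0001
gripper_force: 0.0
```

```bash
python3 mv.py s -.174 -.045 .0655 0
```

```text
slide [-4.7, -1.1, 10.3] rot [-0.0, 0.2, -0.0] | t 4.7 tcp [0.4641 0.0206 0.0758] stand [-0.1693 -0.0462  0.0758] F [-0.1  0.3 -0.3] w 0.0001
```

>>> send_rows:
  plan:
    - {"slide":[-4,0,6],"rotation":[0,0,0],"grip":0}
    - {"slide":[-7,0,11],"rotation":[0,0,0],"grip":0}
    - {"slide":[-8,0,13],"rotation":[0,0,0],"grip":0}
    - {"slide":[-9,0,15],"rotation":[0,0,0],"grip":0}
    - {"slide":[-9,0,15],"rotation":[0,0,0],"grip":0}

```text
time_s: 5.07
tcp_pos: [0.4581, 0.0202, 0.0626]
ee_rot: [[1.0, 0.018, -0.0], [0.018, -1.0, 0.0], [-0.0, -0.0, -1.0]]
ft_force: [-0.4, 0.4, 3.7]
gripper_width: -0.0
gripper_force: 1.2
```

```bash
python3 - <<'E'
from h import *
c=arm.capture("top");cv2.imwrite("pics/f1.png",cv2.resize(c["image"][110:290,90:330][:,:,::-1],(800,600),interpolation=2))
E
```

```text
(no output)
```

View pics/f1.png

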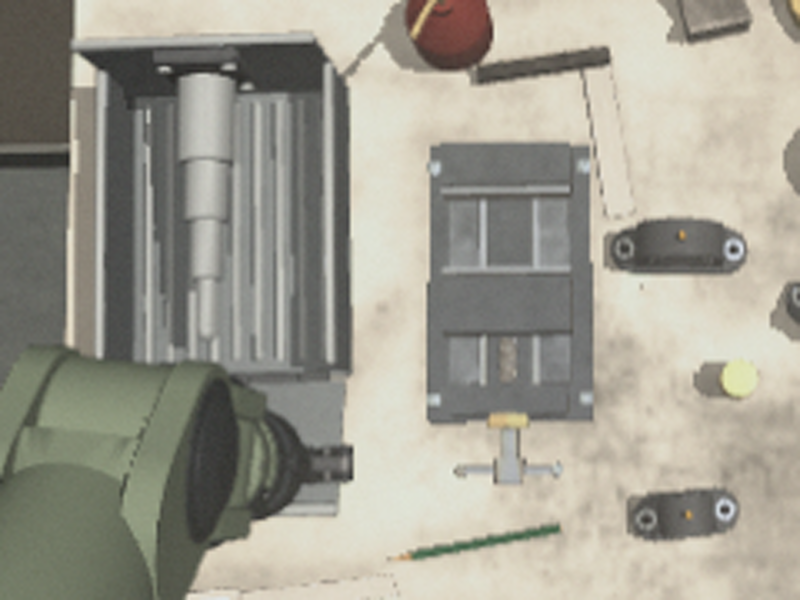

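>>> send_rows:
  plan:
    - {"slide":[-1,0,4],"rotation":[0,0,0],"grip":0}
    - {"slide":[-1,0,7],"rotation":[0,0,0],"grip":0}
    - {"slide":[-1,0,7],"rotation":[0,0,0],"grip":0}
    - {"slide":[-1,0,7],"rotation":[0,0,0],"grip":0}
    - {"slide":[-1,0,7],"rotation":[0,0,0],"grip":0}

```text
time_s: 5.53
tcp_pos: [0.4583, 0.0201, 0.0611]
ee_rot: [[1.0, 0.019, 0.004], [0.019, -1.0, -0.001], [0.004, 0.001, -1.0]]
ft_force: [-16.8, 1.4, 65.2]
gripper_width: 0.0001
gripper_force: 26.8
```

```bash
python3 mv.py s -.2 -.045 .26 0; python3 - <<'E'
from h import *
Q=np.array([.6325,.0700,.019]); c=arm.capture("top")
for th in (.95,1.05,1.15):
    P=np.array([[-.104-.109*np.sin(th),-.084,.026+.109*np.cos(th)],[-.104-.109*np.sin(th),-.06,.026+.109*np.cos(th)]])
    print(th,proj(c,place(P,Q)).round(1).tolist())
print(c["image"][250:272,181,:].mean(1).astype(int), c["image"][250:272,183,:].mean(1).astype(int))
E
```

```text
slide [-24.1, -1.3, -199.0] rot [0.1, -0.2, -0.0] | t 5.5 tcp [0.4583 0.0201 0.0611] stand [-0.1751 -0.0465  0.0611] F [-16.8   1.4  65.2] w 0.0001
0.95 [[189.5, 256.7], [179.5, 257.0]]
1.05 [[190.2, 259.2], [180.3, 259.5]]
1.15 [[190.9, 261.2], [181.0, 261.5]]
[ 63  62  65  62  63 117 141 141 143 145 126 153 190 185 157 198 213 214
 216 216 217 214] [ 86  76  69  65  70 113 137 144 145 143 130 159 191 184 173 206 214 215
 214 215 215 214]
```

>>> send_rows:
  plan:
    - {"slide":[0,0,-20],"rotation":[0,0,0],"grip":0}
    - {"slide":[0,0,-60],"rotation":[0,0,0],"grip":0}
    - {"slide":[0,0,-100],"rotation":[0,0,0],"grip":0}
    - {"slide":[0,0,-140],"rotation":[0,0,0],"grip":78}
    - {"slide":[0,60,-150],"rotation":[0,0,0],"grip":78}
    - {"slide":[0,100,-150],"rotation":[0,0,0],"grip":78}
    - {"slide":[0,130,-150],"rotation":[0,0,0],"grip":78}

```text
time_s: 6.17
tcp_pos: [0.4603, -0.1052, 0.2071]
ee_rot: [[1.0, 0.021, 0.003], [0.021, -1.0, -0.001], [0.003, 0.001, -1.0]]
ft_force: [0.1, 0.7, 0.1]
gripper_width: 0.0485
gripper_force: 0.0
```

```bash
cat go.py - > go2.py <<'E'
import sys
for s in sys.argv[1:]:
    pass
E
python3 go.py; python3 go.py; python3 mv.py w .6231 -.2711 .15 -1.4
```

```text
[279.0, 254.8, 312.1, 272.7] 0.83  0.079 [(23, [0.4193, -0.2736, -3.0504], np.float64(0.945)), (32, [0.4191, -0.2727, -3.0425], np.float64(0.873))]
[274.4, 177.8, 311.8, 193.7] 0.7  0.103 [(50, [0.6228, -0.2706, -3.1561], np.float64(0.963)), (41, [0.6229, -0.2714, -3.1543], np.float64(0.936))]
[323.3, 193.4, 361.1, 215.1] 0.66  0.092 [(32, [0.567, -0.3987, -3.6712], np.float64(0.902)), (41, [0.5662, -0.3988, -3.6276], np.float64(0.86))]
[333.3, 240.2, 369.5, 262.5] 0.61  0.088 [(32, [0.4478, -0.4196, -2.8656], np.float64(0.946)), (23, [0.4484, -0.4207, -2.8653], np.float64(0.9))]
[379.2, 181.9, 420.1, 199.9] 0.56 GREEN 0.105 [(50, [0.6017, -0.5477, -3.0002], np.float64(0.931)), (41, [0.6022, -0.5486, -3.0222], np.float64(0.925))]
[324.3, 194.9, 361.0, 218.9] 0.83  0.097 [(41, [0.566, -0.3983, -3.6474], np.float64(0.91)), (32, [0.5663, -0.3986, -3.6546], np.float64(0.883))]
[380.3, 182.8, 419.7, 200.9] 0.73 GREEN 0.104 [(41, [0.6013, -0.5462, -3.0022], np.float64(0.936)), (50, [0.6012, -0.5462, -2.9937], np.float64(0.899))]
[334.3, 242.3, 368.2, 266.9] 0.71  0.089 [(32, [0.448, -0.4192, -2.8301], np.float64(0.936)), (23, [0.4478, -0.4178, -2.8257], np.float64(0.906))]
[272.8, 175.6, 312.2, 192.9] 0.64  0.1 [(50, [0.6228, -0.2707, -3.1559], np.float64(0.962)), (41, [0.6229, -0.2703, -3.1552], np.float64(0.935))]
[278.2, 255.0, 310.4, 270.9] 0.59  0.076 [(23, [0.4213, -0.2724, -3.0444], np.float64(0.908)), (32, [0.421, -0.2726, -3.0713], np.float64(0.822))]
[121.4, 224.6, 146.7, 264.7] 0.51  0.117 [(32, [0.4863, 0.1437, -1.9731], np.float64(0.649)), (41, [0.4821, 0.1433, -1.9178], np.float64(0.643))]
slide [161.4, 168.6, 55.0] rot [-0.0, 0.0, 2.3] | t 6.4 tcp [ 0.4591 -0.1051  0.2052] stand [-0.1767 -0.1718  0.2052] F [-0.8  0.6 -0. ] w 0.0767
```

```bash
python3 - <<'E'
from h import *
c=arm.capture("scene"); cv2.imwrite("pics/s1.png",cv2.resize(c["image"][190:325,230:430][:,:,::-1],(800,540),interpolation=2))
E
```

```text
(no output)
```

View pics/s1.png

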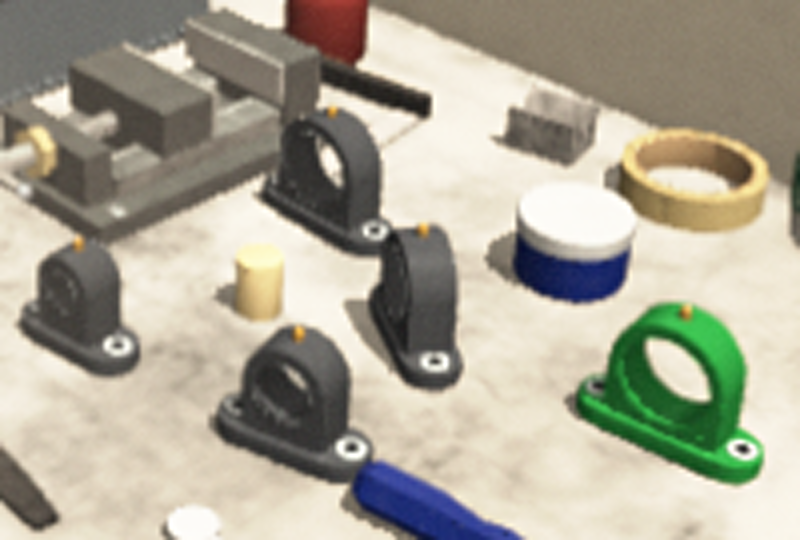

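>>> send_rows:
  plan:
    - {"slide":[161,168,0],"rotation":[0,0,2],"grip":78}
    - {"slide":[161,168,0],"rotation":[0,0,2],"grip":78}
    - {"slide":[161,168,0],"rotation":[0,0,2],"grip":78}
    - {"slide":[161,168,0],"rotation":[0,0,2],"grip":78}
    - {"slide":[161,168,0],"rotation":[0,0,2],"grip":78}
    - {"slide":[161,168,0],"rotation":[0,0,2],"grip":78}
    - {"slide":[161,168,55],"rotation":[0,0,2],"grip":78}
    - {"slide":[161,168,80],"rotation":[0,0,2],"grip":78}
    - {"slide":[161,168,80],"rotation":[0,0,2],"grip":78}
    - {"slide":[161,168,80],"rotation":[0,0,2],"grip":78}

```text
time_s: 7.25
tcp_pos: [0.6216, -0.2661, 0.1228]
ee_rot: [[1.0, -0.014, -0.006], [-0.014, -1.0, 0.004], [-0.006, -0.004, -1.0]]
ft_force: [0.3, -0.1, 0.9]
gripper_width: 0.0777
gripper_force: 0.0
```

```bash
python3 mv.py w .6228 -.2708 .019 -0.9
```

```text
slide [2.0, 5.1, 103.8] rot [-0.2, 0.4, 0.1] | t 7.2 tcp [ 0.6216 -0.2661  0.1228] stand [-0.0173 -0.3358  0.1228] F [ 0.3 -0.1  0.9] w 0.0777
```

Scene crop: the biggest bore, at (330,175) beside the vise, is housing_50. The 41 is at (420,300), the 32 at (295,390) and the 23 at (80,290). The green one at (690,380) is the look-alike, so it stays put.

>>> send_rows:
  plan:
    - {"slide":[2,5,0],"rotation":[0,0,0],"grip":78}
    - {"slide":[2,5,0],"rotation":[0,0,0],"grip":78}
    - {"slide":[2,5,0],"rotation":[0,0,0],"grip":78}

```text
time_s: 7.5
tcp_pos: [0.6271, -0.2749, 0.1286]
ee_rot: [[1.0, -0.016, 0.004], [-0.016, -1.0, -0.002], [0.004, 0.002, -1.0]]
ft_force: [0.2, -0.7, 0.2]
gripper_width: 0.078
gripper_force: 0.0
```

```bash
python3 mv.py w .6228 -.2708 .019 -0.9
```

```text
slide [-4.8, -4.3, 109.6] rot [0.1, -0.2, -0.0] | t 7.5 tcp [ 0.6271 -0.2749  0.1286] stand [-0.0119 -0.3447  0.1286] F [ 0.2 -0.7  0.2] w 0.078
```

>>> send_rows:
  plan:
    - {"slide":[0,0,0],"rotation":[0,0,0],"grip":78}
    - {"slide":[0,0,0],"rotation":[0,0,0],"grip":78}
    - {"slide":[0,0,0],"rotation":[0,0,0],"grip":78}
    - {"slide":[0,0,0],"rotation":[0,0,0],"grip":78}

```text
time_s: 7.83
tcp_pos: [0.6254, -0.2742, 0.1259]
ee_rot: [[1.0, -0.017, 0.0], [-0.017, -1.0, -0.0], [0.0, 0.0, -1.0]]
ft_force: [-0.2, -0.1, 1.0]
gripper_width: 0.0783
gripper_force: 0.0
```

```bash
python3 mv.py w .6228 -.2708 .019 -0.9
```

```text
slide [-2.7, -3.4, 106.9] rot [0.0, -0.0, -0.0] | t 7.8 tcp [ 0.6254 -0.2742  0.1259] stand [-0.0137 -0.344   0.1259] F [-0.2 -0.1  1. ] w 0.0783
```

>>> send_rows:
  plan:
    - {"slide":[-2.7,-3.4,25],"rotation":[0,0,0],"grip":78}
    - {"slide":[-2.7,-3.4,50],"rotation":[0,0,0],"grip":78}
    - {"slide":[-2.7,-3.4,70],"rotation":[0,0,0],"grip":78}
    - {"slide":[-2.7,-3.4,85],"rotation":[0,0,0],"grip":78}
    - {"slide":[-2.7,-3.4,95],"rotation":[0,0,0],"grip":78}
    - {"slide":[-2.7,-3.4,100],"rotation":[0,0,0],"grip":78}
    - {"slide":[-2.7,-3.4,103],"rotation":[0,0,0],"grip":78}
    - {"slide":[-2.7,-3.4,106],"rotation":[0,0,0],"grip":78}
    - {"slide":[-2.7,-3.4,106],"rotation":[0,0,0],"grip":78}
    - {"slide":[-2.7,-3.4,106],"rotation":[0,0,0],"grip":78}

```text
time_s: 8.67
tcp_pos: [0.6232, -0.271, 0.0203]
ee_rot: [[1.0, -0.016, 0.001], [-0.016, -1.0, -0.001], [0.001, 0.001, -1.0]]
ft_force: [-0.4, 0.6, -0.3]
gripper_width: 0.0779
gripper_force: 0.0
```

>>> send_rows:
  plan:
    - {"slide":[0,0,0],"rotation":[0,0,0],"grip":60}
    - {"slide":[0,0,0],"rotation":[0,0,0],"grip":60}
    - {"slide":[0,0,0],"rotation":[0,0,0],"grip":60}
    - {"slide":[0,0,0],"rotation":[0,0,0],"grip":60}
    - {"slide":[0,0,0],"rotation":[0,0,0],"grip":60}
    - {"slide":[0,0,0],"rotation":[0,0,0],"grip":60}
  force: 50

```text
time_s: 9.17
tcp_pos: [0.6235, -0.271, 0.021]
ee_rot: [[1.0, -0.016, 0.002], [-0.016, -1.0, -0.001], [0.002, 0.001, -1.0]]
ft_force: [-1.4, 0.7, 5.7]
gripper_width: 0.0663
gripper_force: 57.1
```

>>> send_rows:
  plan:
    - {"slide":[0,0,-20],"rotation":[0,0,0],"grip":60}
    - {"slide":[0,0,-55],"rotation":[0,0,0],"grip":60}
    - {"slide":[0,0,-95],"rotation":[0,0,0],"grip":60}
    - {"slide":[0,0,-135],"rotation":[0,0,0],"grip":60}
    - {"slide":[-10,-30,-160],"rotation":[0,0,0],"grip":60}
    - {"slide":[-20,-60,-180],"rotation":[0,0,0],"grip":60}
    - {"slide":[-30,-90,-200],"rotation":[0,0,-2],"grip":60}
    - {"slide":[-40,-130,-200],"rotation":[0,0,-2],"grip":60}
    - {"slide":[-50,-170,-200],"rotation":[0,0,-2],"grip":60}
    - {"slide":[-65,-205,-200],"rotation":[0,0,-2],"grip":60}
    - {"slide":[-85,-240,-200],"rotation":[0,0,-2],"grip":60}
    - {"slide":[-100,-270,-200],"rotation":[0,0,-2],"grip":60}

```text
time_s: 10.17
tcp_pos: [0.525, 0.0031, 0.2191]
ee_rot: [[1.0, 0.019, -0.002], [0.019, -1.0, 0.001], [-0.001, -0.001, -1.0]]
ft_force: [-0.3, 0.2, -3.2]
gripper_width: 0.0664
gripper_force: 57.6
```

```bash
python3 mv.py s -.118 0 .092 0
```

```text
slide [-9.0, -64.8, 127.1] rot [-0.0, 0.1, 0.0] | t 10.2 tcp [0.525  0.0031 0.2191] stand [-0.1088 -0.0648  0.2191] F [-0.3  0.2 -3.2] w 0.0664
```

>>> send_rows:
  plan:
    - {"slide":[-9,-35,0],"rotation":[0,0,0],"grip":60}
    - {"slide":[-9,-65,0],"rotation":[0,0,0],"grip":60}
    - {"slide":[-9,-65,20],"rotation":[0,0,0],"grip":60}
    - {"slide":[-9,-65,50],"rotation":[0,0,0],"grip":60}
    - {"slide":[-9,-65,80],"rotation":[0,0,0],"grip":60}
    - {"slide":[-9,-65,105],"rotation":[0,0,0],"grip":60}
    - {"slide":[-9,-65,118],"rotation":[0,0,0],"grip":60}
    - {"slide":[-9,-65,127],"rotation":[0,0,0],"grip":60}
    - {"slide":[-9,-65,127],"rotation":[0,0,0],"grip":60}
    - {"slide":[-9,-65,127],"rotation":[0,0,0],"grip":60}
    - {"slide":[-9,-65,127],"rotation":[0,0,0],"grip":60}

```text
time_s: 11.08
tcp_pos: [0.5179, 0.0656, 0.0935]
ee_rot: [[1.0, 0.018, 0.002], [0.018, -1.0, -0.0], [0.002, 0.0, -1.0]]
ft_force: [0.8, 0.6, -1.9]
gripper_width: 0.0662
gripper_force: 57.6
```

```bash
python3 mv.py s -.118 0 .092 0; python3 - <<'E'
from h import *
c=arm.capture("scene"); uv=proj(c,[[.52,.068,.11]])[0].astype(int); print(uv)
x,y=uv; cv2.imwrite("pics/s2.png",cv2.resize(c["image"][max(0,y-60):y+60,max(0,x-80):x+80][:,:,::-1],(800,600),interpolation=2))
E
```

```text
slide [-3.4, -2.2, 1.5] rot [0.0, -0.1, -0.0] | t 11.1 tcp [0.5179 0.0656 0.0935] stand [-0.1146 -0.0022  0.0935] F [ 0.8  0.6 -1.9] w 0.0662
[200 177]
```

View pics/s2.png

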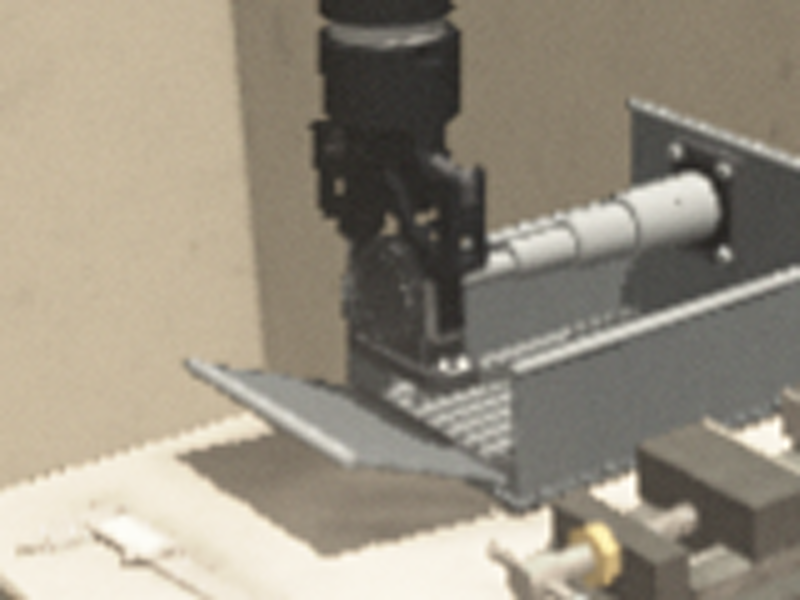

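>>> send_rows:
  plan:
    - {"slide":[0,-2,1.5],"rotation":[0,0,0],"grip":60}
    - {"slide":[15,-2,1.5],"rotation":[0,0,0],"grip":60}
    - {"slide":[35,-2,1.5],"rotation":[0,0,0],"grip":60}
    - {"slide":[55,-2,1.5],"rotation":[0,0,0],"grip":60}
    - {"slide":[75,-2,1.5],"rotation":[0,0,0],"grip":60}
    - {"slide":[95,-2,1.5],"rotation":[0,0,0],"grip":60}
    - {"slide":[115,-2,1.5],"rotation":[0,0,0],"grip":60}
    - {"slide":[130,-2,1.5],"rotation":[0,0,0],"grip":60}
    - {"slide":[135,-2,1.5],"rotation":[0,0,0],"grip":60}
    - {"slide":[135,-2,1.5],"rotation":[0,0,0],"grip":60}
    - {"slide":[135,-2,1.5],"rotation":[0,0,0],"grip":60}
    - {"slide":[135,-2,1.5],"rotation":[0,0,0],"grip":60}

```text
time_s: 12.13
tcp_pos: [0.6506, 0.0703, 0.0909]
ee_rot: [[1.0, 0.019, -0.001], [0.019, -1.0, 0.0], [-0.001, -0.0, -1.0]]
ft_force: [-0.2, 0.5, -2.0]
gripper_width: 0.066
gripper_force: 57.6
```

```bash
python3 mv.py s .066 0 .092 0
```

```text
slide [47.9, -0.0, -1.2] rot [-0.0, 0.1, -0.0] | t 12.1 tcp [0.6506 0.0703 0.0909] stand [ 0.0181 -0.      0.0909] F [-0.2  0.5 -2. ] w 0.066
```

>>> send_rows:
  plan:
    - {"slide":[6,0,-1],"rotation":[0,0,0],"grip":60}
    - {"slide":[12,0,-1],"rotation":[0,0,0],"grip":60}
    - {"slide":[18,0,-1],"rotation":[0,0,0],"grip":60}
    - {"slide":[24,0,-1],"rotation":[0,0,0],"grip":60}
    - {"slide":[30,0,-1],"rotation":[0,0,0],"grip":60}
    - {"slide":[36,0,-1],"rotation":[0,0,0],"grip":60}
    - {"slide":[42,0,-1],"rotation":[0,0,0],"grip":60}
    - {"slide":[47,0,-1],"rotation":[0,0,0],"grip":60}
    - {"slide":[47,0,-1],"rotation":[0,0,0],"grip":60}
    - {"slide":[47,0,-1],"rotation":[0,0,0],"grip":60}
    - {"slide":[47,0,-1],"rotation":[0,0,0],"grip":60}

```text
time_s: 13.05
tcp_pos: [0.6985, 0.0711, 0.0917]
ee_rot: [[1.0, 0.018, -0.001], [0.018, -1.0, 0.0], [-0.001, -0.0, -1.0]]
ft_force: [-0.8, 0.0, -2.2]
gripper_width: 0.0665
gripper_force: 57.6
```

```bash
python3 mv.py s .066 0 .092 0
```

```text
slide [-0.0, -0.2, -0.3] rot [-0.0, 0.0, -0.0] | t 13.1 tcp [0.6985 0.0711 0.0917] stand [ 0.066  -0.0002  0.0917] F [-0.8  0.  -2.2] w 0.0665
```

>>> send_rows:
  plan:
    - {"slide":[0,0,2],"rotation":[0,0,0],"grip":60}
    - {"slide":[0,0,4],"rotation":[0,0,0],"grip":60}
    - {"slide":[0,0,6],"rotation":[0,0,0],"grip":60}
    - {"slide":[0,0,8],"rotation":[0,0,0],"grip":60}
    - {"slide":[0,0,10],"rotation":[0,0,0],"grip":60}
    - {"slide":[0,0,11],"rotation":[0,0,0],"grip":60}
    - {"slide":[0,0,11],"rotation":[0,0,0],"grip":60}
    - {"slide":[0,0,11],"rotation":[0,0,0],"grip":60}
    - {"slide":[0,0,11],"rotation":[0,0,0],"grip":60}
    - {"slide":[0,0,11],"rotation":[0,0,0],"grip":60}

```text
time_s: 13.88
tcp_pos: [0.6988, 0.0711, 0.082]
ee_rot: [[1.0, 0.019, 0.0], [0.019, -1.0, 0.0], [0.0, -0.0, -1.0]]
ft_force: [-3.5, 0.0, 5.0]
gripper_width: 0.0663
gripper_force: 58.6
```

>>> send_rows:
  plan:
    - {"slide":[0,0,2],"rotation":[0,0,0],"grip":60}
    - {"slide":[0,0,3],"rotation":[0,0,0],"grip":60}
    - {"slide":[0,0,3],"rotation":[0,0,0],"grip":60}
    - {"slide":[0,0,3],"rotation":[0,0,0],"grip":60}
    - {"slide":[0,0,3],"rotation":[0,0,0],"grip":60}
    - {"slide":[0,0,3],"rotation":[0,0,0],"grip":60}

```text
time_s: 14.38
tcp_pos: [0.6989, 0.0711, 0.0797]
ee_rot: [[1.0, 0.019, 0.001], [0.019, -1.0, -0.0], [0.001, 0.0, -1.0]]
ft_force: [-4.7, -0.6, 8.7]
gripper_width: 0.0665
gripper_force: 59.0
```

>>> send_rows:
  plan:
    - {"slide":[0,0,-2],"rotation":[0,0,0],"grip":60}
    - {"slide":[0,0,-4],"rotation":[0,0,0],"grip":60}
    - {"slide":[0,0,-6],"rotation":[0,0,0],"grip":60}
    - {"slide":[0,0,-6],"rotation":[0,0,0],"grip":60}
    - {"slide":[0,0,-6],"rotation":[0,0,0],"grip":60}
    - {"slide":[0,0,-6],"rotation":[0,0,0],"grip":60}

```text
time_s: 14.88
tcp_pos: [0.6989, 0.0711, 0.0839]
ee_rot: [[1.0, 0.018, 0.0], [0.018, -1.0, 0.0], [0.0, -0.0, -1.0]]
ft_force: [-1.9, 0.2, 2.5]
gripper_width: 0.0663
gripper_force: 58.2
```

>>> send_rows:
  plan:
    - {"slide":[0,0,-1],"rotation":[0,0,0],"grip":60}
    - {"slide":[0,0,-1.5],"rotation":[0,0,0],"grip":60}
    - {"slide":[0,0,-1.5],"rotation":[0,0,0],"grip":70}
    - {"slide":[0,0,-1.5],"rotation":[0,0,0],"grip":80}
    - {"slide":[0,0,-1.5],"rotation":[0,0,0],"grip":80}
    - {"slide":[0,0,-1.5],"rotation":[0,0,0],"grip":80}
    - {"slide":[0,0,-1.5],"rotation":[0,0,0],"grip":80}

```text
time_s: 15.47
tcp_pos: [0.6989, 0.071, 0.0853]
ee_rot: [[1.0, 0.018, 0.0], [0.018, -1.0, -0.0], [0.0, 0.0, -1.0]]
ft_force: [-0.4, -0.4, -0.5]
gripper_width: 0.0801
gripper_force: 0.0
```

>>> send_rows:
  plan:
    - {"slide":[0,0,-10],"rotation":[0,0,0],"grip":80}
    - {"slide":[0,0,-25],"rotation":[0,0,0],"grip":80}
    - {"slide":[0,0,-45],"rotation":[0,0,0],"grip":80}
    - {"slide":[0,0,-80],"rotation":[0,0,0],"grip":80}
    - {"slide":[0,0,-120],"rotation":[0,0,0],"grip":80}
    - {"slide":[0,0,-140],"rotation":[0,0,0],"grip":80}
    - {"slide":[-40,20,-140],"rotation":[0,0,0],"grip":80}
    - {"slide":[-70,50,-140],"rotation":[0,0,0],"grip":80}
    - {"slide":[-95,80,-140],"rotation":[0,0,0],"grip":80}
    - {"slide":[-120,110,-140],"rotation":[0,0,0],"grip":80}
    - {"slide":[-140,140,-140],"rotation":[0,0,0],"grip":80}
    - {"slide":[-160,170,-140],"rotation":[0,0,0],"grip":80}

```text
time_s: 16.47
tcp_pos: [0.5408, -0.103, 0.2267]
ee_rot: [[1.0, 0.019, 0.001], [0.019, -1.0, -0.001], [0.001, 0.001, -1.0]]
ft_force: [0.9, -0.4, -0.1]
gripper_width: 0.0803
gripper_force: 0.0
```

```bash
python3 go.py;python3 go.py; python3 mv.py w .566 -.3983 .15 -29.2; python3 - <<'E'
from h import *
c=arm.capture("scene"); cv2.imwrite("pics/s3.png",cv2.resize(c["image"][110:250,170:350][:,:,::-1],(771,600),interpolation=2))
E
```

```text
[335.5, 241.0, 368.2, 262.5] 0.87  0.085 [(23, [0.4478, -0.4192, -2.8773], np.float64(0.931)), (32, [0.4477, -0.4189, -2.8685], np.float64(0.9))]
[324.9, 192.4, 363.3, 217.4] 0.71  0.095 [(41, [0.5665, -0.3976, -3.6341], np.float64(0.91)), (32, [0.5672, -0.3972, -3.6233], np.float64(0.904))]
[134.8, 142.5, 145.9, 157.8] 0.69  0.051 [(23, [0.7118, 0.1171, -1.2264], np.float64(0.273)), (32, [0.7013, 0.1115, -1.3177], np.float64(0.254))]
[277.2, 254.3, 313.5, 268.7] 0.68  0.078 [(23, [0.4226, -0.2726, -3.0414], np.float64(0.943)), (32, [0.4227, -0.2738, -3.0298], np.float64(0.869))]
[382.1, 182.0, 419.9, 202.3] 0.59 GREEN 0.104 [(50, [0.6007, -0.5463, -3.0196], np.float64(0.926)), (41, [0.6007, -0.5466, -3.0275], np.float64(0.902))]
[110.7, 120.5, 196.8, 263.0] 0.57  0.367 [(50, [0.6138, 0.09, -4.7076], np.float64(0.0)), (41, [0.6138, 0.09, -4.7076], np.float64(0.0))]
[276.4, 256.3, 311.6, 271.5] 0.97  0.079 [(23, [0.4214, -0.2723, -3.0447], np.float64(0.9)), (32, [0.4211, -0.2705, -3.0258], np.float64(0.817))]
[380.4, 184.3, 418.2, 203.1] 0.95 GREEN 0.103 [(41, [0.6001, -0.5467, -3.0169], np.float64(0.93)), (50, [0.5998, -0.5448, -3.0138], np.float64(0.899))]
[335.2, 242.7, 368.3, 262.8] 0.93  0.089 [(32, [0.4476, -0.4199, -2.8757], np.float64(0.953)), (23, [0.4477, -0.4203, -2.8775], np.float64(0.895))]
[324.3, 192.8, 363.7, 216.0] 0.89  0.094 [(32, [0.5677, -0.3972, -3.6337], np.float64(0.895)), (41, [0.5665, -0.3982, -3.6317], np.float64(0.863))]
[133.7, 140.4, 147.6, 159.1] 0.72  0.055 [(23, [0.7142, 0.1171, -1.3474], np.float64(0.359)), (32, [0.7023, 0.1111, -1.3706], np.float64(0.327))]
slide [19.0, 295.9, 76.6] rot [-0.0, -0.1, 30.1] | t 16.7 tcp [ 0.5421 -0.1027  0.2265] stand [-0.0937 -0.171   0.2265] F [ 0.5 -0.8  0.7] w 0.0798
```

View pics/s3.png

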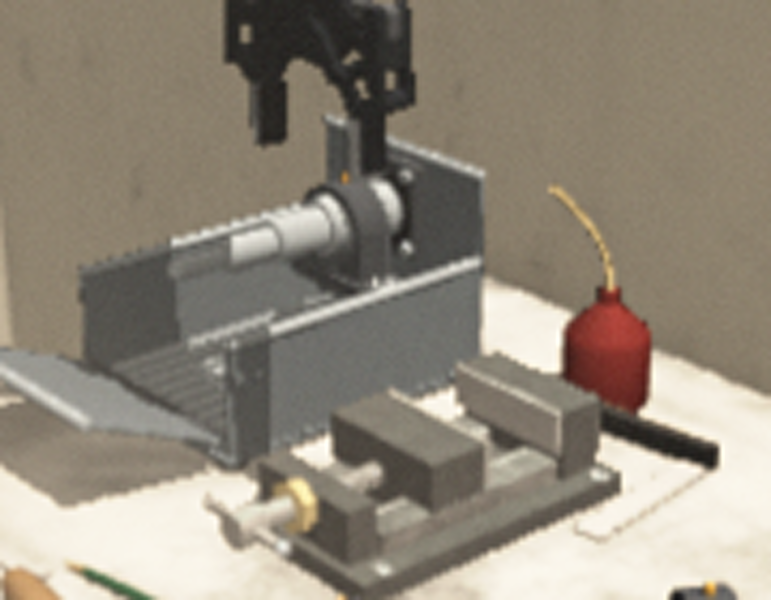

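Housing_50 hangs on the rear step at crop (350,230), and nothing else has moved. Next is housing_41, the dark one at top pixel (343,205).

>>> send_rows:
  plan:
    - {"slide":[19,296,0],"rotation":[0,0,29.5],"grip":72}
    - {"slide":[19,296,0],"rotation":[0,0,29.5],"grip":72}
    - {"slide":[19,296,0],"rotation":[0,0,29.5],"grip":72}
    - {"slide":[19,296,0],"rotation":[0,0,29.5],"grip":72}
    - {"slide":[19,296,0],"rotation":[0,0,29.5],"grip":72}
    - {"slide":[19,296,0],"rotation":[0,0,29.5],"grip":72}
    - {"slide":[19,296,0],"rotation":[0,0,29.5],"grip":72}
    - {"slide":[19,296,40],"rotation":[0,0,29.5],"grip":72}
    - {"slide":[19,296,80],"rotation":[0,0,29.5],"grip":72}
    - {"slide":[19,296,95],"rotation":[0,0,29.5],"grip":72}
    - {"slide":[19,296,95],"rotation":[0,0,29.5],"grip":72}
    - {"slide":[19,296,95],"rotation":[0,0,29.5],"grip":72}

```text
time_s: 17.72
tcp_pos: [0.5672, -0.396, 0.1295]
ee_rot: [[0.88, -0.475, -0.002], [-0.475, -0.88, 0.002], [-0.002, -0.001, -1.0]]
ft_force: [0.2, -0.1, 0.7]
gripper_width: 0.072
gripper_force: 0.0
```

>>> send_rows:
  plan:
    - {"slide":[0,0,0],"rotation":[0,0,0],"grip":72}
    - {"slide":[0,0,0],"rotation":[0,0,0],"grip":72}
    - {"slide":[0,0,0],"rotation":[0,0,0],"grip":72}

```text
time_s: 17.97
tcp_pos: [0.568, -0.3979, 0.1329]
ee_rot: [[0.88, -0.476, 0.003], [-0.476, -0.88, -0.003], [0.004, 0.001, -1.0]]
ft_force: [0.6, -0.7, -0.7]
gripper_width: 0.0717
gripper_force: 0.0
```

```bash
python3 mv.py w .5663 -.398 .0195 -28.5
```

```text
slide [-1.9, 0.8, 113.4] rot [0.0, -0.2, 0.1] | t 18.0 tcp [ 0.568  -0.3979  0.1329] stand [-0.0734 -0.4666  0.1329] F [ 0.6 -0.7 -0.7] w 0.0717
```

>>> send_rows:
  plan:
    - {"slide":[-1.5,0.5,25],"rotation":[0,0,0],"grip":72}
    - {"slide":[-1.5,0.5,50],"rotation":[0,0,0],"grip":72}
    - {"slide":[-1.5,0.5,72],"rotation":[0,0,0],"grip":72}
    - {"slide":[-1.5,0.5,88],"rotation":[0,0,0],"grip":72}
    - {"slide":[-1.5,0.5,100],"rotation":[0,0,0],"grip":72}
    - {"slide":[-1.5,0.5,106],"rotation":[0,0,0],"grip":72}
    - {"slide":[-1.5,0.5,111],"rotation":[0,0,0],"grip":72}
    - {"slide":[-1.5,0.5,111],"rotation":[0,0,0],"grip":72}
    - {"slide":[-1.5,0.5,111],"rotation":[0,0,0],"grip":72}
    - {"slide":[-1.5,0.5,111],"rotation":[0,0,0],"grip":72}

```text
time_s: 18.8
tcp_pos: [0.5657, -0.3978, 0.0207]
ee_rot: [[0.879, -0.476, 0.002], [-0.476, -0.879, -0.001], [0.002, 0.0, -1.0]]
ft_force: [-0.5, 0.3, -0.0]
gripper_width: 0.072
gripper_force: 0.0
```

>>> send_rows:
  plan:
    - {"slide":[0,0,0],"rotation":[0,0,0],"grip":52}
    - {"slide":[0,0,0],"rotation":[0,0,0],"grip":52}
    - {"slide":[0,0,0],"rotation":[0,0,0],"grip":52}
    - {"slide":[0,0,0],"rotation":[0,0,0],"grip":52}
    - {"slide":[0,0,0],"rotation":[0,0,0],"grip":52}
    - {"slide":[0,0,0],"rotation":[0,0,0],"grip":52}
  force: 50

```text
time_s: 19.3
tcp_pos: [0.566, -0.3979, 0.0211]
ee_rot: [[0.879, -0.476, 0.002], [-0.476, -0.879, -0.002], [0.003, 0.0, -1.0]]
ft_force: [0.3, 1.2, 6.3]
gripper_width: 0.0586
gripper_force: 54.4
```

>>> send_rows:
  plan:
    - {"slide":[0,0,-20],"rotation":[0,0,0],"grip":52}
    - {"slide":[0,0,-55],"rotation":[0,0,0],"grip":52}
    - {"slide":[0,0,-95],"rotation":[0,0,0],"grip":52}
    - {"slide":[0,0,-135],"rotation":[0,0,0],"grip":52}
    - {"slide":[-15,-21,-165],"rotation":[0,0,-5],"grip":52}
    - {"slide":[-30,-43,-190],"rotation":[0,0,-10],"grip":52}
    - {"slide":[-50,-72,-200],"rotation":[0,0,-15],"grip":52}
    - {"slide":[-72,-104,-200],"rotation":[0,0,-20],"grip":52}
    - {"slide":[-95,-137,-200],"rotation":[0,0,-25],"grip":52}
    - {"slide":[-118,-170,-200],"rotation":[0,0,-29.5],"grip":52}
    - {"slide":[-141,-203,-200],"rotation":[0,0,-29.5],"grip":52}
    - {"slide":[-164,-236,-200],"rotation":[0,0,-29.5],"grip":52}

```text
time_s: 20.3
tcp_pos: [0.5321, -0.1098, 0.2193]
ee_rot: [[1.0, 0.018, -0.0], [0.018, -1.0, 0.0], [-0.0, -0.0, -1.0]]
ft_force: [0.9, -0.0, -1.5]
gripper_width: 0.0587
gripper_force: 54.2
```

```bash
python3 mv.py s -.118 0 .0915 0
```

```text
slide [-14.3, -177.8, 127.8] rot [-0.0, 0.0, -0.1] | t 20.3 tcp [ 0.5321 -0.1098  0.2193] stand [-0.1038 -0.1778  0.2193] F [ 0.9 -0.  -1.5] w 0.0587
```

>>> send_rows:
  plan:
    - {"slide":[-4,-35,0],"rotation":[0,0,0],"grip":52}
    - {"slide":[-7,-72,0],"rotation":[0,0,0],"grip":52}
    - {"slide":[-10,-110,0],"rotation":[0,0,0],"grip":52}
    - {"slide":[-14,-145,0],"rotation":[0,0,0],"grip":52}
    - {"slide":[-14,-176,0],"rotation":[0,0,0],"grip":52}
    - {"slide":[-14,-176,25],"rotation":[0,0,0],"grip":52}
    - {"slide":[-14,-176,60],"rotation":[0,0,0],"grip":52}
    - {"slide":[-14,-176,95],"rotation":[0,0,0],"grip":52}
    - {"slide":[-14,-176,115],"rotation":[0,0,0],"grip":52}
    - {"slide":[-14,-176,128],"rotation":[0,0,0],"grip":52}
    - {"slide":[-14,-176,128],"rotation":[0,0,0],"grip":52}
    - {"slide":[-14,-176,128],"rotation":[0,0,0],"grip":52}

```text
time_s: 21.3
tcp_pos: [0.5151, 0.0641, 0.091]
ee_rot: [[1.0, 0.018, -0.002], [0.018, -1.0, -0.0], [-0.002, 0.0, -1.0]]
ft_force: [-0.2, -0.7, -2.2]
gripper_width: 0.0585
gripper_force: 54.2
```

>>> send_rows:
  plan:
    - {"slide":[0,0,0],"rotation":[0,0,0],"grip":52}
    - {"slide":[0,0,0],"rotation":[0,0,0],"grip":52}
    - {"slide":[0,0,0],"rotation":[0,0,0],"grip":52}

```text
time_s: 21.55
tcp_pos: [0.517, 0.0641, 0.0928]
ee_rot: [[1.0, 0.018, 0.003], [0.018, -1.0, -0.0], [0.003, 0.0, -1.0]]
ft_force: [0.9, -0.1, -1.5]
gripper_width: 0.0585
gripper_force: 54.2
```

```bash
python3 mv.py s .024 0 .0905 0
```

```text
slide [139.6, -3.8, 2.6] rot [0.0, -0.1, -0.0] | t 21.6 tcp [0.517  0.0641 0.0928] stand [-0.1156 -0.0037  0.0928] F [ 0.9 -0.1 -1.5] w 0.0585
```

>>> send_rows:
  plan:
    - {"slide":[0,-3.7,1.5],"rotation":[0,0,0],"grip":52}
    - {"slide":[8,-3.7,1.5],"rotation":[0,0,0],"grip":52}
    - {"slide":[22,-3.7,1.5],"rotation":[0,0,0],"grip":52}
    - {"slide":[38,-3.7,1.5],"rotation":[0,0,0],"grip":52}
    - {"slide":[54,-3.7,1.5],"rotation":[0,0,0],"grip":52}
    - {"slide":[70,-3.7,1.5],"rotation":[0,0,0],"grip":52}
    - {"slide":[84,-3.7,1.5],"rotation":[0,0,0],"grip":52}
    - {"slide":[92,-3.7,1.5],"rotation":[0,0,0],"grip":52}
    - {"slide":[92,-3.7,1.5],"rotation":[0,0,0],"grip":52}
    - {"slide":[92,-3.7,1.5],"rotation":[0,0,0],"grip":52}
    - {"slide":[92,-3.7,1.5],"rotation":[0,0,0],"grip":52}
    - {"slide":[92,-3.7,1.5],"rotation":[0,0,0],"grip":52}

```text
time_s: 22.55
tcp_pos: [0.6068, 0.0696, 0.0898]
ee_rot: [[1.0, 0.019, -0.001], [0.019, -1.0, 0.0], [-0.001, -0.0, -1.0]]
ft_force: [0.1, -0.1, -1.8]
gripper_width: 0.0584
gripper_force: 54.2
```

```bash
python3 mv.py s .024 0 .0905 0
```

```text
slide [49.7, 0.1, -0.7] rot [-0.0, 0.1, -0.0] | t 22.6 tcp [0.6068 0.0696 0.0898] stand [-0.0257  0.0001  0.0898] F [ 0.1 -0.1 -1.8] w 0.0584
```

>>> send_rows:
  plan:
    - {"slide":[6,0,-0.5],"rotation":[0,0,0],"grip":52}
    - {"slide":[12,0,-0.5],"rotation":[0,0,0],"grip":52}
    - {"slide":[18,0,-0.5],"rotation":[0,0,0],"grip":52}
    - {"slide":[24,0,-0.5],"rotation":[0,0,0],"grip":52}
    - {"slide":[30,0,-0.5],"rotation":[0,0,0],"grip":52}
    - {"slide":[36,0,-0.5],"rotation":[0,0,0],"grip":52}
    - {"slide":[42,0,-0.5],"rotation":[0,0,0],"grip":52}
    - {"slide":[48,0,-0.5],"rotation":[0,0,0],"grip":52}
    - {"slide":[48,0,-0.5],"rotation":[0,0,0],"grip":52}
    - {"slide":[48,0,-0.5],"rotation":[0,0,0],"grip":52}
    - {"slide":[48,0,-0.5],"rotation":[0,0,0],"grip":52}

```text
time_s: 23.47
tcp_pos: [0.6555, 0.0704, 0.0903]
ee_rot: [[1.0, 0.018, -0.001], [0.018, -1.0, -0.0], [-0.001, 0.0, -1.0]]
ft_force: [-0.1, -0.1, -1.4]
gripper_width: 0.0588
gripper_force: 54.2
```

```bash
python3 mv.py s .024 0 .0905 0
```

```text
slide [1.0, 0.0, -0.2] rot [0.0, 0.0, -0.0] | t 23.5 tcp [0.6555 0.0704 0.0903] stand [0.023  0.     0.0903] F [-0.1 -0.1 -1.4] w 0.0588
```

Clear of the bar. Now lower it and tug.

>>> send_rows:
  plan:
    - {"slide":[0,0,2],"rotation":[0,0,0],"grip":52}
    - {"slide":[0,0,4],"rotation":[0,0,0],"grip":52}
    - {"slide":[0,0,6],"rotation":[0,0,0],"grip":52}
    - {"slide":[0,0,8],"rotation":[0,0,0],"grip":52}
    - {"slide":[0,0,10],"rotation":[0,0,0],"grip":52}
    - {"slide":[0,0,12],"rotation":[0,0,0],"grip":52}
    - {"slide":[0,0,13],"rotation":[0,0,0],"grip":52}
    - {"slide":[0,0,13],"rotation":[0,0,0],"grip":52}
    - {"slide":[0,0,13],"rotation":[0,0,0],"grip":52}
    - {"slide":[0,0,13],"rotation":[0,0,0],"grip":52}
    - {"slide":[0,0,13],"rotation":[0,0,0],"grip":52}

```text
time_s: 24.38
tcp_pos: [0.6558, 0.0705, 0.0789]
ee_rot: [[1.0, 0.019, 0.001], [0.019, -1.0, -0.0], [0.001, 0.0, -1.0]]
ft_force: [-3.9, 0.0, 9.1]
gripper_width: 0.0589
gripper_force: 55.3
```

>>> send_rows:
  plan:
    - {"slide":[0,0,0],"rotation":[0,0,0],"grip":52}
    - {"slide":[0,0,0],"rotation":[0,0,0],"grip":52}
    - {"slide":[0,0,-2],"rotation":[0,0,0],"grip":52}
    - {"slide":[0,0,-4],"rotation":[0,0,0],"grip":52}
    - {"slide":[0,0,-6],"rotation":[0,0,0],"grip":52}
    - {"slide":[0,0,-6],"rotation":[0,0,0],"grip":52}
    - {"slide":[0,0,-6],"rotation":[0,0,0],"grip":52}
    - {"slide":[0,0,-6],"rotation":[0,0,0],"grip":52}
    - {"slide":[0,0,-6],"rotation":[0,0,0],"grip":52}

```text
time_s: 25.13
tcp_pos: [0.6559, 0.0705, 0.0833]
ee_rot: [[1.0, 0.019, 0.0], [0.019, -1.0, 0.0], [0.0, -0.0, -1.0]]
ft_force: [-1.4, 0.3, 2.6]
gripper_width: 0.0585
gripper_force: 54.6
```

>>> send_rows:
  plan:
    - {"slide":[0,0,-1],"rotation":[0,0,0],"grip":52}
    - {"slide":[0,0,-1.7],"rotation":[0,0,0],"grip":52}
    - {"slide":[0,0,-1.7],"rotation":[0,0,0],"grip":52}
    - {"slide":[0,0,-1.7],"rotation":[0,0,0],"grip":62}
    - {"slide":[0,0,-1.7],"rotation":[0,0,0],"grip":74}
    - {"slide":[0,0,-1.7],"rotation":[0,0,0],"grip":74}
    - {"slide":[0,0,-1.7],"rotation":[0,0,0],"grip":74}
    - {"slide":[0,0,-1.7],"rotation":[0,0,0],"grip":74}

```text
time_s: 25.8
tcp_pos: [0.6559, 0.0704, 0.0852]
ee_rot: [[1.0, 0.018, 0.0], [0.018, -1.0, -0.0], [0.0, 0.0, -1.0]]
ft_force: [0.0, 0.9, -0.3]
gripper_width: 0.074
gripper_force: 0.0
```

>>> send_rows:
  plan:
    - {"slide":[0,0,-10],"rotation":[0,0,0],"grip":74}
    - {"slide":[0,0,-25],"rotation":[0,0,0],"grip":74}
    - {"slide":[0,0,-45],"rotation":[0,0,0],"grip":74}
    - {"slide":[0,0,-80],"rotation":[0,0,0],"grip":74}
    - {"slide":[0,0,-120],"rotation":[0,0,0],"grip":74}
    - {"slide":[0,0,-140],"rotation":[0,0,0],"grip":74}
    - {"slide":[-30,30,-140],"rotation":[0,0,0],"grip":74}
    - {"slide":[-50,65,-140],"rotation":[0,0,0],"grip":74}
    - {"slide":[-70,100,-140],"rotation":[0,0,0],"grip":74}
    - {"slide":[-90,135,-140],"rotation":[0,0,0],"grip":74}
    - {"slide":[-110,170,-140],"rotation":[0,0,0],"grip":74}
    - {"slide":[-130,205,-140],"rotation":[0,0,0],"grip":74}

```text
time_s: 26.8
tcp_pos: [0.5286, -0.1383, 0.2263]
ee_rot: [[1.0, 0.019, 0.001], [0.019, -1.0, -0.001], [0.001, 0.001, -1.0]]
ft_force: [0.6, 0.3, -0.2]
gripper_width: 0.074
gripper_force: 0.0
```

```bash
python3 go.py;python3 go.py; python3 mv.py w .4477 -.4193 .13 16; python3 - <<'E'
from h import *
c=arm.capture("scene"); cv2.imwrite("pics/s4.png",cv2.resize(c["image"][110:330,170:420][:,:,::-1],(682,600),interpolation=2))
E
```

```text
[381.5, 183.6, 420.4, 200.6] 0.93 GREEN 0.101 [(41, [0.6008, -0.5479, -3.0311], np.float64(0.946)), (50, [0.6004, -0.5461, -3.0146], np.float64(0.916))]
[133.3, 145.2, 173.6, 159.9] 0.82  0.105 [(50, [0.7152, 0.0889, -3.156], np.float64(0.783)), (41, [0.7164, 0.0911, -3.1404], np.float64(0.767))]
[334.3, 241.4, 369.6, 266.6] 0.81  0.087 [(23, [0.4476, -0.4191, -2.8568], np.float64(0.908)), (32, [0.4478, -0.4191, -2.8582], np.float64(0.906))]
[133.9, 159.5, 167.4, 176.1] 0.64  0.081 [(23, [0.671, 0.0972, -3.0162], np.float64(0.806)), (32, [0.6694, 0.0932, -3.0857], np.float64(0.764))]
[277.5, 255.3, 309.1, 272.4] 0.64  0.077 [(23, [0.4216, -0.2718, -3.053], np.float64(0.924)), (32, [0.4216, -0.2727, -3.047], np.float64(0.838))]
[380.3, 180.8, 419.9, 201.1] 0.88 GREEN 0.106 [(50, [0.6011, -0.5475, -2.9956], np.float64(0.944)), (41, [0.601, -0.5479, -3.0093], np.float64(0.913))]
[130.4, 158.3, 170.6, 177.4] 0.81  0.086 [(23, [0.6704, 0.0948, -3.07], np.float64(0.795)), (32, [0.6697, 0.0925, -3.1128], np.float64(0.776))]
[334.9, 241.7, 366.1, 264.0] 0.65  0.089 [(32, [0.4478, -0.4202, -2.8763], np.float64(0.936)), (23, [0.4483, -0.4215, -2.8803], np.float64(0.898))]
[134.7, 139.8, 174.0, 160.9] 0.64  0.11 [(50, [0.7153, 0.0865, -3.149], np.float64(0.815)), (41, [0.7173, 0.0822, -3.2643], np.float64(0.75))]
[275.8, 255.7, 309.9, 271.2] 0.6  0.077 [(23, [0.4219, -0.2723, -2.9992], np.float64(0.887)), (32, [0.4214, -0.2695, -2.9888], np.float64(0.801))]
slide [-86.4, 280.1, 96.0] rot [0.0, -0.1, -15.1] | t 27.0 tcp [ 0.5295 -0.1379  0.2261] stand [-0.1069 -0.2059  0.2261] F [ 0.6  0.1 -0. ] w 0.0739
```

View pics/s4.png

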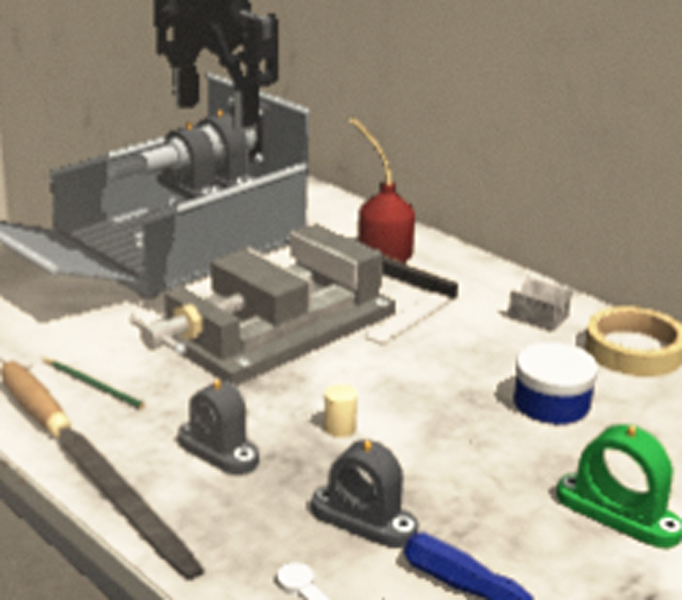

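Both hang on their own steps, at crop (230,150) and (200,155). Next is housing_32 at crop (365,490). The driver handle lies just beyond its foot, so I'll open the fingers only to 62 mm.

>>> send_rows:
  plan:
    - {"slide":[-86,280,0],"rotation":[0,0,-15],"grip":62}
    - {"slide":[-86,280,0],"rotation":[0,0,-15],"grip":62}
    - {"slide":[-86,280,0],"rotation":[0,0,-15],"grip":62}
    - {"slide":[-86,280,0],"rotation":[0,0,-15],"grip":62}
    - {"slide":[-86,280,0],"rotation":[0,0,-15],"grip":62}
    - {"slide":[-86,280,0],"rotation":[0,0,-15],"grip":62}
    - {"slide":[-86,280,30],"rotation":[0,0,-15],"grip":62}
    - {"slide":[-86,280,60],"rotation":[0,0,-15],"grip":62}
    - {"slide":[-86,280,85],"rotation":[0,0,-15],"grip":62}
    - {"slide":[-86,280,95],"rotation":[0,0,-15],"grip":62}
    - {"slide":[-86,280,95],"rotation":[0,0,-15],"grip":62}
    - {"slide":[-86,280,95],"rotation":[0,0,-15],"grip":62}

```text
time_s: 28.05
tcp_pos: [0.45, -0.4173, 0.1306]
ee_rot: [[0.96, 0.279, -0.0], [0.279, -0.96, 0.0], [0.0, -0.0, -1.0]]
ft_force: [0.7, -1.2, -0.1]
gripper_width: 0.0621
gripper_force: 0.0
```

>>> send_rows:
  plan:
    - {"slide":[0,0,0],"rotation":[0,0,0],"grip":62}
    - {"slide":[0,0,0],"rotation":[0,0,0],"grip":62}
    - {"slide":[0,0,0],"rotation":[0,0,0],"grip":62}
    - {"slide":[0,0,0],"rotation":[0,0,0],"grip":62}

```text
time_s: 28.38
tcp_pos: [0.4496, -0.4187, 0.1316]
ee_rot: [[0.961, 0.277, 0.002], [0.277, -0.961, -0.002], [0.001, 0.002, -1.0]]
ft_force: [0.8, 0.2, 0.9]
gripper_width: 0.0618
gripper_force: 0.0
```

```bash
python3 mv.py w .4478 -.4196 .0205 15.9
```

```text
slide [-2.1, 0.1, 111.1] rot [0.1, -0.1, 0.2] | t 28.4 tcp [ 0.4496 -0.4187  0.1316] stand [-0.1921 -0.4852  0.1316] F [0.8 0.2 0.9] w 0.0618
```

>>> send_rows:
  plan:
    - {"slide":[-2,0,25],"rotation":[0,0,0],"grip":62}
    - {"slide":[-2,0,50],"rotation":[0,0,0],"grip":62}
    - {"slide":[-2,0,72],"rotation":[0,0,0],"grip":62}
    - {"slide":[-2,0,88],"rotation":[0,0,0],"grip":62}
    - {"slide":[-2,0,100],"rotation":[0,0,0],"grip":62}
    - {"slide":[-2,0,106],"rotation":[0,0,0],"grip":62}
    - {"slide":[-2,0,110.5],"rotation":[0,0,0],"grip":62}
    - {"slide":[-2,0,110.5],"rotation":[0,0,0],"grip":62}
    - {"slide":[-2,0,110.5],"rotation":[0,0,0],"grip":62}
    - {"slide":[-2,0,110.5],"rotation":[0,0,0],"grip":62}

```text
time_s: 29.22
tcp_pos: [0.4474, -0.4197, 0.0207]
ee_rot: [[0.961, 0.277, 0.001], [0.277, -0.961, -0.001], [0.001, 0.002, -1.0]]
ft_force: [0.1, 0.7, 0.0]
gripper_width: 0.062
gripper_force: 0.0
```

>>> send_rows:
  plan:
    - {"slide":[0,0,0],"rotation":[0,0,0],"grip":44}
    - {"slide":[0,0,0],"rotation":[0,0,0],"grip":44}
    - {"slide":[0,0,0],"rotation":[0,0,0],"grip":44}
    - {"slide":[0,0,0],"rotation":[0,0,0],"grip":44}
    - {"slide":[0,0,0],"rotation":[0,0,0],"grip":44}
    - {"slide":[0,0,0],"rotation":[0,0,0],"grip":44}
  force: 50

```text
time_s: 29.72
tcp_pos: [0.4475, -0.4197, 0.0209]
ee_rot: [[0.961, 0.277, 0.001], [0.277, -0.961, -0.001], [0.001, 0.002, -1.0]]
ft_force: [-0.3, 1.0, 6.8]
gripper_width: 0.0494
gripper_force: 53.2
```

```bash
python3 mv.py s -.118 0 .22 0
```

```text
slide [199.4, -449.5, -199.7] rot [0.1, -0.1, 15.0] | t 29.7 tcp [ 0.4475 -0.4197  0.0209] stand [-0.1943 -0.4861  0.0209] F [-0.3  1.   6.8] w 0.0494
```

>>> send_rows:
  plan:
    - {"slide":[0,0,-20],"rotation":[0,0,0],"grip":44}
    - {"slide":[0,0,-55],"rotation":[0,0,0],"grip":44}
    - {"slide":[0,0,-95],"rotation":[0,0,0],"grip":44}
    - {"slide":[0,0,-135],"rotation":[0,0,0],"grip":44}
    - {"slide":[10,-23,-165],"rotation":[0,0,4],"grip":44}
    - {"slide":[22,-50,-190],"rotation":[0,0,8],"grip":44}
    - {"slide":[36,-81,-200],"rotation":[0,0,12],"grip":44}
    - {"slide":[51,-115,-200],"rotation":[0,0,15],"grip":44}
    - {"slide":[67,-151,-200],"rotation":[0,0,15],"grip":44}
    - {"slide":[83,-187,-200],"rotation":[0,0,15],"grip":44}
    - {"slide":[99,-223,-200],"rotation":[0,0,15],"grip":44}
    - {"slide":[115,-259,-200],"rotation":[0,0,15],"grip":44}

```text
time_s: 30.72
tcp_pos: [0.4853, -0.1364, 0.2196]
ee_rot: [[1.0, 0.018, -0.0], [0.018, -1.0, 0.0], [-0.0, -0.0, -1.0]]
ft_force: [1.3, -0.1, -2.5]
gripper_width: 0.0494
gripper_force: 52.9
```

```bash
python3 mv.py s -.118 0 .22 0
```

```text
slide [32.9, -203.6, -0.4] rot [-0.0, 0.0, -0.1] | t 30.7 tcp [ 0.4853 -0.1364  0.2196] stand [-0.1511 -0.2036  0.2196] F [ 1.3 -0.1 -2.5] w 0.0494
```

>>> send_rows:
  plan:
    - {"slide":[6,-36,0],"rotation":[0,0,0],"grip":44}
    - {"slide":[12,-74,0],"rotation":[0,0,0],"grip":44}
    - {"slide":[18,-112,0],"rotation":[0,0,0],"grip":44}
    - {"slide":[24,-150,0],"rotation":[0,0,0],"grip":44}
    - {"slide":[32,-183,0],"rotation":[0,0,0],"grip":44}
    - {"slide":[32,-202,5],"rotation":[0,0,0],"grip":44}
    - {"slide":[32,-202,35],"rotation":[0,0,0],"grip":44}
    - {"slide":[32,-202,70],"rotation":[0,0,0],"grip":44}
    - {"slide":[32,-202,100],"rotation":[0,0,0],"grip":44}
    - {"slide":[32,-202,120],"rotation":[0,0,0],"grip":44}
    - {"slide":[32,-202,130],"rotation":[0,0,0],"grip":44}
    - {"slide":[32,-202,130],"rotation":[0,0,0],"grip":44}

```text
time_s: 31.72
tcp_pos: [0.5118, 0.0643, 0.0874]
ee_rot: [[1.0, 0.018, -0.005], [0.018, -1.0, 0.0], [-0.005, -0.0, -1.0]]
ft_force: [-0.8, 0.2, -2.8]
gripper_width: 0.0496
gripper_force: 52.9
```

>>> send_rows:
  plan:
    - {"slide":[0,0,0],"rotation":[0,0,0],"grip":44}
    - {"slide":[0,0,0],"rotation":[0,0,0],"grip":44}
    - {"slide":[0,0,0],"rotation":[0,0,0],"grip":44}
    - {"slide":[0,0,0],"rotation":[0,0,0],"grip":44}

```text
time_s: 32.05
tcp_pos: [0.5151, 0.0641, 0.091]
ee_rot: [[1.0, 0.018, 0.003], [0.018, -1.0, -0.0], [0.003, 0.0, -1.0]]
ft_force: [0.5, 0.2, -2.3]
gripper_width: 0.0493
gripper_force: 53.0
```

```bash
python3 mv.py s -.068 0 .0890 0
```

```text
slide [49.4, -3.7, 2.2] rot [0.0, -0.1, -0.0] | t 32.0 tcp [0.5151 0.0641 0.091 ] stand [-0.1175 -0.0036  0.091 ] F [ 0.5  0.2 -2.3] w 0.0493
```

>>> send_rows:
  plan:
    - {"slide":[0,-3.6,1],"rotation":[0,0,0],"grip":44}
    - {"slide":[0,-3.6,1],"rotation":[0,0,0],"grip":44}
    - {"slide":[10,-3.6,1],"rotation":[0,0,0],"grip":44}
    - {"slide":[20,-3.6,1],"rotation":[0,0,0],"grip":44}
    - {"slide":[30,-3.6,1],"rotation":[0,0,0],"grip":44}
    - {"slide":[40,-3.6,1],"rotation":[0,0,0],"grip":44}
    - {"slide":[49,-3.6,1],"rotation":[0,0,0],"grip":44}
    - {"slide":[49,-3.6,1],"rotation":[0,0,0],"grip":44}
    - {"slide":[49,-3.6,1],"rotation":[0,0,0],"grip":44}
    - {"slide":[49,-3.6,1],"rotation":[0,0,0],"grip":44}
    - {"slide":[49,-3.6,1],"rotation":[0,0,0],"grip":44}

```text
time_s: 32.97
tcp_pos: [0.5621, 0.0688, 0.0885]
ee_rot: [[1.0, 0.019, -0.001], [0.019, -1.0, 0.0], [-0.001, -0.0, -1.0]]
ft_force: [-0.7, 0.4, -2.2]
gripper_width: 0.0497
gripper_force: 53.0
```

```bash
python3 mv.py s -.018 0 .0890 0
```

```text
slide [52.4, 0.1, -0.5] rot [-0.0, 0.1, -0.0] | t 33.0 tcp [0.5621 0.0688 0.0885] stand [-0.0704  0.0002  0.0885] F [-0.7  0.4 -2.2] w 0.0497
```

>>> send_rows:
  plan:
    - {"slide":[6,0,-0.5],"rotation":[0,0,0],"grip":44}
    - {"slide":[12,0,-0.5],"rotation":[0,0,0],"grip":44}
    - {"slide":[18,0,-0.5],"rotation":[0,0,0],"grip":44}
    - {"slide":[25,0,-0.5],"rotation":[0,0,0],"grip":44}
    - {"slide":[32,0,-0.5],"rotation":[0,0,0],"grip":44}
    - {"slide":[39,0,-0.5],"rotation":[0,0,0],"grip":44}
    - {"slide":[46,0,-0.5],"rotation":[0,0,0],"grip":44}
    - {"slide":[51,0,-0.5],"rotation":[0,0,0],"grip":44}
    - {"slide":[51,0,-0.5],"rotation":[0,0,0],"grip":44}
    - {"slide":[51,0,-0.5],"rotation":[0,0,0],"grip":44}
    - {"slide":[51,0,-0.5],"rotation":[0,0,0],"grip":44}

```text
time_s: 33.88
tcp_pos: [0.6135, 0.0697, 0.0889]
ee_rot: [[1.0, 0.019, -0.001], [0.019, -1.0, 0.0], [-0.001, -0.0, -1.0]]
ft_force: [-0.8, -0.3, -2.1]
gripper_width: 0.0493
gripper_force: 53.0
```

```bash
python3 mv.py s -.018 0 .0890 0
```

```text
slide [1.0, 0.1, -0.1] rot [-0.0, 0.0, -0.0] | t 33.9 tcp [0.6135 0.0697 0.0889] stand [-0.019   0.0001  0.0889] F [-0.8 -0.3 -2.1] w 0.0493
```

>>> send_rows:
  plan:
    - {"slide":[0,0,2],"rotation":[0,0,0],"grip":44}
    - {"slide":[0,0,4],"rotation":[0,0,0],"grip":44}
    - {"slide":[0,0,6],"rotation":[0,0,0],"grip":44}
    - {"slide":[0,0,8],"rotation":[0,0,0],"grip":44}
    - {"slide":[0,0,10],"rotation":[0,0,0],"grip":44}
    - {"slide":[0,0,12],"rotation":[0,0,0],"grip":44}
    - {"slide":[0,0,13],"rotation":[0,0,0],"grip":44}
    - {"slide":[0,0,13],"rotation":[0,0,0],"grip":44}
    - {"slide":[0,0,13],"rotation":[0,0,0],"grip":44}
    - {"slide":[0,0,13],"rotation":[0,0,0],"grip":44}
    - {"slide":[0,0,13],"rotation":[0,0,0],"grip":44}

```text
time_s: 34.8
tcp_pos: [0.6137, 0.0697, 0.0773]
ee_rot: [[1.0, 0.019, 0.0], [0.019, -1.0, -0.0], [0.0, 0.0, -1.0]]
ft_force: [-4.4, 0.3, 8.7]
gripper_width: 0.0492
gripper_force: 54.3
```

>>> send_rows:
  plan:
    - {"slide":[0,0,0],"rotation":[0,0,0],"grip":44}
    - {"slide":[0,0,0],"rotation":[0,0,0],"grip":44}
    - {"slide":[0,0,-2],"rotation":[0,0,0],"grip":44}
    - {"slide":[0,0,-4],"rotation":[0,0,0],"grip":44}
    - {"slide":[0,0,-6],"rotation":[0,0,0],"grip":44}
    - {"slide":[0,0,-7],"rotation":[0,0,0],"grip":44}
    - {"slide":[0,0,-7],"rotation":[0,0,0],"grip":44}
    - {"slide":[0,0,-7],"rotation":[0,0,0],"grip":44}
    - {"slide":[0,0,-7],"rotation":[0,0,0],"grip":44}

```text
time_s: 35.55
tcp_pos: [0.614, 0.0697, 0.0829]
ee_rot: [[1.0, 0.018, -0.0], [0.018, -1.0, 0.0], [-0.0, -0.0, -1.0]]
ft_force: [-0.4, -0.2, -0.1]
gripper_width: 0.0496
gripper_force: 53.3
```

>>> send_rows:
  plan:
    - {"slide":[0,0,0],"rotation":[0,0,0],"grip":54}
    - {"slide":[0,0,0],"rotation":[0,0,0],"grip":66}
    - {"slide":[0,0,0],"rotation":[0,0,0],"grip":66}
    - {"slide":[0,0,0],"rotation":[0,0,0],"grip":66}
    - {"slide":[0,0,0],"rotation":[0,0,0],"grip":66}

```text
time_s: 35.97
tcp_pos: [0.6141, 0.0697, 0.0832]
ee_rot: [[1.0, 0.018, 0.0], [0.018, -1.0, -0.0], [0.0, 0.0, -1.0]]
ft_force: [1.0, -0.2, -0.3]
gripper_width: 0.0656
gripper_force: 0.0
```

>>> send_rows:
  plan:
    - {"slide":[0,0,-10],"rotation":[0,0,0],"grip":66}
    - {"slide":[0,0,-25],"rotation":[0,0,0],"grip":66}
    - {"slide":[0,0,-45],"rotation":[0,0,0],"grip":66}
    - {"slide":[0,0,-80],"rotation":[0,0,0],"grip":66}
    - {"slide":[0,0,-120],"rotation":[0,0,0],"grip":66}
    - {"slide":[0,0,-140],"rotation":[0,0,0],"grip":66}
    - {"slide":[-20,30,-140],"rotation":[0,0,0],"grip":66}
    - {"slide":[-35,55,-140],"rotation":[0,0,0],"grip":66}
    - {"slide":[-50,85,-140],"rotation":[0,0,0],"grip":66}
    - {"slide":[-60,115,-140],"rotation":[0,0,0],"grip":60}
    - {"slide":[-70,145,-140],"rotation":[0,0,0],"grip":54}
    - {"slide":[-80,170,-140],"rotation":[0,0,0],"grip":54}

```text
time_s: 36.97
tcp_pos: [0.5365, -0.1036, 0.2243]
ee_rot: [[1.0, 0.018, 0.001], [0.018, -1.0, -0.001], [0.001, 0.001, -1.0]]
ft_force: [1.1, -0.0, -0.3]
gripper_width: 0.0543
gripper_force: 0.0
```

```bash
python3 go.py;python3 go.py; python3 mv.py w .4216 -.2725 .13 5.4; python3 - <<'E'
from h import *
c=arm.capture("scene"); cv2.imwrite("pics/s5.png",cv2.resize(c["image"][110:330,170:420][:,:,::-1],(682,600),interpolation=2))
E
```

```text
[280.0, 256.5, 310.5, 270.2] 0.89  0.079 [(23, [0.4219, -0.2737, -3.0455], np.float64(0.927)), (32, [0.422, -0.2733, -3.0476], np.float64(0.843))]
[380.0, 182.8, 421.2, 202.2] 0.65 GREEN 0.103 [(41, [0.6014, -0.5457, -2.9711], np.float64(0.923)), (50, [0.6016, -0.5464, -2.9474], np.float64(0.894))]
[110.4, 118.0, 194.8, 264.0] 0.5  0.375 [(50, [0.6114, 0.0847, -4.6667], np.float64(0.0)), (41, [0.6114, 0.0847, -4.6667], np.float64(0.0))]
[134.3, 138.8, 146.9, 160.0] 0.47  0.056 [(23, [0.7147, 0.1164, -1.4011], np.float64(0.362)), (32, [0.702, 0.1112, -1.439], np.float64(0.33))]
[279.4, 254.3, 313.0, 270.9] 0.86  0.077 [(23, [0.4216, -0.2737, -3.0619], np.float64(0.914)), (32, [0.4215, -0.2727, -3.0402], np.float64(0.827))]
[381.8, 182.5, 419.5, 202.0] 0.81 GREEN 0.102 [(41, [0.6022, -0.5478, -3.0111], np.float64(0.925)), (50, [0.602, -0.5469, -3.0067], np.float64(0.912))]
[134.1, 144.5, 149.8, 159.1] 0.76  0.053 [(23, [0.7134, 0.1149, -1.3238], np.float64(0.346)), (32, [0.7438, 0.1206, -1.7374], np.float64(0.314))]
slide [-118.4, 168.2, 93.8] rot [-0.0, -0.1, -4.4] | t 37.2 tcp [ 0.5371 -0.1023  0.224 ] stand [-0.0987 -0.1705  0.224 ] F [-0.1  0.2 -0.2] w 0.0542
```

View pics/s5.png

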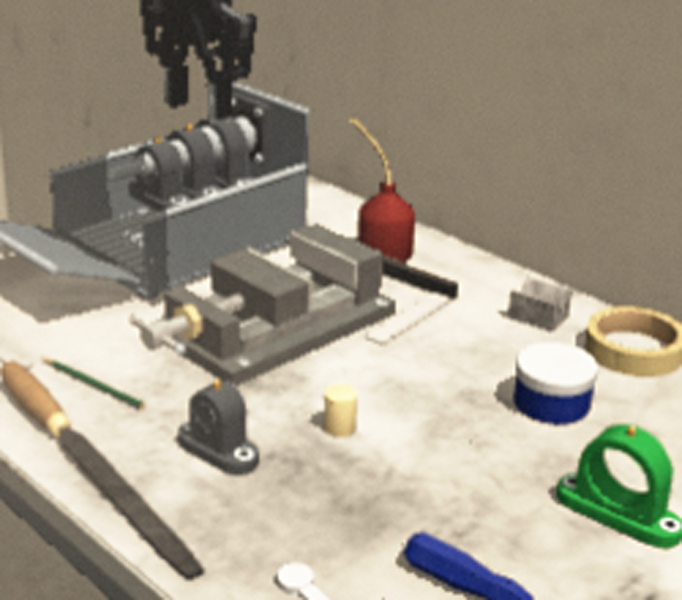

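Three hang square, at crop (235,145), (205,155) and (165,170). Last is housing_23 at crop (218,430).

>>> send_rows:
  plan:
    - {"slide":[-118,168,0],"rotation":[0,0,-4.3],"grip":54}
    - {"slide":[-118,168,0],"rotation":[0,0,-4.3],"grip":54}
    - {"slide":[-118,168,0],"rotation":[0,0,-4.3],"grip":54}
    - {"slide":[-118,168,0],"rotation":[0,0,-4.3],"grip":54}
    - {"slide":[-118,168,20],"rotation":[0,0,-4.3],"grip":54}
    - {"slide":[-118,168,50],"rotation":[0,0,-4.3],"grip":54}
    - {"slide":[-118,168,80],"rotation":[0,0,-4.3],"grip":54}
    - {"slide":[-118,168,94],"rotation":[0,0,-4.3],"grip":54}
    - {"slide":[-118,168,94],"rotation":[0,0,-4.3],"grip":54}
    - {"slide":[-118,168,94],"rotation":[0,0,-4.3],"grip":54}
    - {"slide":[-118,168,94],"rotation":[0,0,-4.3],"grip":54}
    - {"slide":[-118,168,94],"rotation":[0,0,-4.3],"grip":54}

```text
time_s: 38.22
tcp_pos: [0.4236, -0.2722, 0.1307]
ee_rot: [[0.995, 0.095, 0.002], [0.095, -0.995, -0.002], [0.002, 0.002, -1.0]]
ft_force: [0.3, -0.2, 0.8]
gripper_width: 0.0544
gripper_force: 0.0
```

>>> send_rows:
  plan:
    - {"slide":[0,0,0],"rotation":[0,0,0],"grip":54}
    - {"slide":[0,0,0],"rotation":[0,0,0],"grip":54}
    - {"slide":[0,0,0],"rotation":[0,0,0],"grip":54}

```text
time_s: 38.47
tcp_pos: [0.4226, -0.2721, 0.1299]
ee_rot: [[0.996, 0.094, 0.001], [0.094, -0.996, -0.001], [0.001, 0.001, -1.0]]
ft_force: [-0.3, 0.2, 0.1]
gripper_width: 0.0542
gripper_force: 0.0
```

```bash
python3 mv.py w .4216 -.2729 .0208 5.4
```

```text
slide [-1.2, 0.6, 109.1] rot [0.1, -0.1, -0.0] | t 38.5 tcp [ 0.4226 -0.2721  0.1299] stand [-0.2163 -0.338   0.1299] F [-0.3  0.2  0.1] w 0.0542
```

>>> send_rows:
  plan:
    - {"slide":[-1.2,0.6,25],"rotation":[0,0,0],"grip":54}
    - {"slide":[-1.2,0.6,50],"rotation":[0,0,0],"grip":54}
    - {"slide":[-1.2,0.6,72],"rotation":[0,0,0],"grip":54}
    - {"slide":[-1.2,0.6,88],"rotation":[0,0,0],"grip":54}
    - {"slide":[-1.2,0.6,99],"rotation":[0,0,0],"grip":54}
    - {"slide":[-1.2,0.6,105],"rotation":[0,0,0],"grip":54}
    - {"slide":[-1.2,0.6,109],"rotation":[0,0,0],"grip":54}
    - {"slide":[-1.2,0.6,109],"rotation":[0,0,0],"grip":54}
    - {"slide":[-1.2,0.6,109],"rotation":[0,0,0],"grip":54}
    - {"slide":[-1.2,0.6,109],"rotation":[0,0,0],"grip":54}

```text
time_s: 39.3
tcp_pos: [0.4216, -0.2731, 0.021]
ee_rot: [[0.996, 0.093, 0.001], [0.093, -0.996, -0.001], [0.001, 0.001, -1.0]]
ft_force: [-0.2, 0.9, 0.6]
gripper_width: 0.0539
gripper_force: 0.0
```

>>> send_rows:
  plan:
    - {"slide":[0,0,0],"rotation":[0,0,0],"grip":35}
    - {"slide":[0,0,0],"rotation":[0,0,0],"grip":35}
    - {"slide":[0,0,0],"rotation":[0,0,0],"grip":35}
    - {"slide":[0,0,0],"rotation":[0,0,0],"grip":35}
    - {"slide":[0,0,0],"rotation":[0,0,0],"grip":35}
    - {"slide":[0,0,0],"rotation":[0,0,0],"grip":35}
  force: 50

```text
time_s: 39.8
tcp_pos: [0.4217, -0.2731, 0.0211]
ee_rot: [[0.996, 0.093, 0.001], [0.093, -0.996, -0.001], [0.001, 0.001, -1.0]]
ft_force: [0.6, 1.5, 6.0]
gripper_width: 0.0403
gripper_force: 51.6
```

```bash
python3 mv.py s -.118 0 .22 0
```

```text
slide [124.5, -330.5, -199.0] rot [0.1, -0.1, 4.3] | t 39.8 tcp [ 0.4217 -0.2731  0.0211] stand [-0.2173 -0.339   0.0211] F [0.6 1.5 6. ] w 0.0403
```

>>> send_rows:
  plan:
    - {"slide":[0,0,-20],"rotation":[0,0,0],"grip":35}
    - {"slide":[0,0,-55],"rotation":[0,0,0],"grip":35}
    - {"slide":[0,0,-95],"rotation":[0,0,0],"grip":35}
    - {"slide":[0,0,-135],"rotation":[0,0,0],"grip":35}
    - {"slide":[10,-26,-165],"rotation":[0,0,2],"grip":35}
    - {"slide":[21,-55,-190],"rotation":[0,0,4.3],"grip":35}
    - {"slide":[34,-90,-200],"rotation":[0,0,4.3],"grip":35}
    - {"slide":[47,-125,-200],"rotation":[0,0,4.3],"grip":35}
    - {"slide":[60,-160,-200],"rotation":[0,0,4.3],"grip":35}
    - {"slide":[74,-195,-200],"rotation":[0,0,4.3],"grip":35}
    - {"slide":[87,-230,-200],"rotation":[0,0,4.3],"grip":35}
    - {"slide":[100,-265,-200],"rotation":[0,0,4.3],"grip":35}

```text
time_s: 40.8
tcp_pos: [0.4958, 0.0024, 0.2203]
ee_rot: [[1.0, 0.018, 0.0], [0.018, -1.0, -0.0], [0.0, 0.0, -1.0]]
ft_force: [0.9, -0.5, -1.2]
gripper_width: 0.0405
gripper_force: 51.2
```

```bash
python3 mv.py s -.118 0 .0873 0
```

```text
slide [19.9, -65.0, 133.0] rot [0.0, -0.0, -0.0] | t 40.8 tcp [0.4958 0.0024 0.2203] stand [-0.138  -0.065   0.2203] F [ 0.9 -0.5 -1.2] w 0.0405
```

>>> send_rows:
  plan:
    - {"slide":[10,-33,0],"rotation":[0,0,0],"grip":35}
    - {"slide":[19,-60,0],"rotation":[0,0,0],"grip":35}
    - {"slide":[19,-65,20],"rotation":[0,0,0],"grip":35}
    - {"slide":[19,-65,55],"rotation":[0,0,0],"grip":35}
    - {"slide":[19,-65,85],"rotation":[0,0,0],"grip":35}
    - {"slide":[19,-65,110],"rotation":[0,0,0],"grip":35}
    - {"slide":[19,-65,125],"rotation":[0,0,0],"grip":35}
    - {"slide":[19,-65,132],"rotation":[0,0,0],"grip":35}
    - {"slide":[19,-65,132],"rotation":[0,0,0],"grip":35}
    - {"slide":[19,-65,132],"rotation":[0,0,0],"grip":35}
    - {"slide":[19,-65,132],"rotation":[0,0,0],"grip":35}
    - {"slide":[19,-65,132],"rotation":[0,0,0],"grip":35}

```text
time_s: 41.8
tcp_pos: [0.5148, 0.0658, 0.0896]
ee_rot: [[1.0, 0.018, 0.003], [0.018, -1.0, -0.0], [0.003, 0.0, -1.0]]
ft_force: [0.1, 0.0, -1.4]
gripper_width: 0.0403
gripper_force: 51.3
```

>>> send_rows:
  plan:
    - {"slide":[0,0,0],"rotation":[0,0,0],"grip":35}
    - {"slide":[0,0,0],"rotation":[0,0,0],"grip":35}
    - {"slide":[0,0,0],"rotation":[0,0,0],"grip":35}
    - {"slide":[0,0,0],"rotation":[0,0,0],"grip":35}

```text
time_s: 42.13
tcp_pos: [0.5138, 0.0659, 0.0885]
ee_rot: [[1.0, 0.019, 0.0], [0.019, -1.0, 0.0], [0.0, 0.0, -1.0]]
ft_force: [-0.4, 0.7, -1.2]
gripper_width: 0.04
gripper_force: 51.3
```

```bash
python3 mv.py s -.06 0 .0873 0
```

```text
slide [58.7, -1.9, 1.2] rot [0.0, -0.0, -0.0] | t 42.1 tcp [0.5138 0.0659 0.0885] stand [-0.1187 -0.0019  0.0885] F [-0.4  0.7 -1.2] w 0.04
```

>>> send_rows:
  plan:
    - {"slide":[0,-1.8,1],"rotation":[0,0,0],"grip":35}
    - {"slide":[7,-1.8,1],"rotation":[0,0,0],"grip":35}
    - {"slide":[14,-1.8,1],"rotation":[0,0,0],"grip":35}
    - {"slide":[21,-1.8,1],"rotation":[0,0,0],"grip":35}
    - {"slide":[28,-1.8,1],"rotation":[0,0,0],"grip":35}
    - {"slide":[35,-1.8,1],"rotation":[0,0,0],"grip":35}
    - {"slide":[42,-1.8,1],"rotation":[0,0,0],"grip":35}
    - {"slide":[50,-1.8,1],"rotation":[0,0,0],"grip":35}
    - {"slide":[57.5,-1.8,1],"rotation":[0,0,0],"grip":35}
    - {"slide":[57.5,-1.8,1],"rotation":[0,0,0],"grip":35}
    - {"slide":[57.5,-1.8,1],"rotation":[0,0,0],"grip":35}
    - {"slide":[57.5,-1.8,1],"rotation":[0,0,0],"grip":35}

```text
time_s: 43.13
tcp_pos: [0.5707, 0.0688, 0.087]
ee_rot: [[1.0, 0.019, -0.001], [0.019, -1.0, 0.0], [-0.001, -0.0, -1.0]]
ft_force: [1.3, 0.3, -0.5]
gripper_width: 0.0399
gripper_force: 51.3
```

```bash
python3 mv.py s -.06 0 .0873 0
```

```text
slide [1.8, -0.0, -0.3] rot [-0.0, 0.1, -0.0] | t 43.1 tcp [0.5707 0.0688 0.087 ] stand [-0.0618 -0.      0.087 ] F [ 1.3  0.3 -0.5] w 0.0399
```

>>> send_rows:
  plan:
    - {"slide":[1,0,2],"rotation":[0,0,0],"grip":35}
    - {"slide":[1,0,4],"rotation":[0,0,0],"grip":35}
    - {"slide":[1,0,6],"rotation":[0,0,0],"grip":35}
    - {"slide":[1,0,8],"rotation":[0,0,0],"grip":35}
    - {"slide":[1,0,10],"rotation":[0,0,0],"grip":35}
    - {"slide":[1,0,12],"rotation":[0,0,0],"grip":35}
    - {"slide":[1,0,12.5],"rotation":[0,0,0],"grip":35}
    - {"slide":[1,0,12.5],"rotation":[0,0,0],"grip":35}
    - {"slide":[1,0,12.5],"rotation":[0,0,0],"grip":35}
    - {"slide":[1,0,12.5],"rotation":[0,0,0],"grip":35}
    - {"slide":[1,0,12.5],"rotation":[0,0,0],"grip":35}

```text
time_s: 44.05
tcp_pos: [0.5721, 0.0688, 0.0757]
ee_rot: [[1.0, 0.019, 0.001], [0.019, -1.0, -0.0], [0.001, 0.0, -1.0]]
ft_force: [-4.1, -0.2, 9.5]
gripper_width: 0.0402
gripper_force: 52.6
```

>>> send_rows:
  plan:
    - {"slide":[0,0,0],"rotation":[0,0,0],"grip":35}
    - {"slide":[0,0,0],"rotation":[0,0,0],"grip":35}
    - {"slide":[0,0,0],"rotation":[0,0,0],"grip":35}

```text
time_s: 44.3
tcp_pos: [0.5721, 0.0688, 0.0757]
ee_rot: [[1.0, 0.019, 0.0], [0.019, -1.0, -0.0], [0.0, 0.0, -1.0]]
ft_force: [-3.7, 0.3, 9.4]
gripper_width: 0.0401
gripper_force: 52.6
```

>>> send_rows:
  plan:
    - {"slide":[0,0,-2],"rotation":[0,0,0],"grip":35}
    - {"slide":[0,0,-4],"rotation":[0,0,0],"grip":35}
    - {"slide":[0,0,-6],"rotation":[0,0,0],"grip":35}
    - {"slide":[0,0,-7],"rotation":[0,0,0],"grip":35}
    - {"slide":[0,0,-7],"rotation":[0,0,0],"grip":35}
    - {"slide":[0,0,-7],"rotation":[0,0,0],"grip":35}
    - {"slide":[0,0,-7],"rotation":[0,0,0],"grip":35}

```text
time_s: 44.88
tcp_pos: [0.5721, 0.0688, 0.0814]
ee_rot: [[1.0, 0.018, -0.0], [0.018, -1.0, 0.0], [-0.0, -0.0, -1.0]]
ft_force: [-1.0, 0.2, 1.6]
gripper_width: 0.0407
gripper_force: 51.5
```

>>> send_rows:
  plan:
    - {"slide":[0,0,0],"rotation":[0,0,0],"grip":45}
    - {"slide":[0,0,0],"rotation":[0,0,0],"grip":58}
    - {"slide":[0,0,0],"rotation":[0,0,0],"grip":58}
    - {"slide":[0,0,0],"rotation":[0,0,0],"grip":58}
    - {"slide":[0,0,0],"rotation":[0,0,0],"grip":58}

```text
time_s: 45.3
tcp_pos: [0.5722, 0.0688, 0.0816]
ee_rot: [[1.0, 0.018, 0.0], [0.018, -1.0, 0.0], [0.0, -0.0, -1.0]]
ft_force: [0.5, 0.1, -0.3]
gripper_width: 0.0579
gripper_force: 0.0
```

>>> send_rows:
  plan:
    - {"slide":[0,0,-10],"rotation":[0,0,0],"grip":58}
    - {"slide":[0,0,-25],"rotation":[0,0,0],"grip":58}
    - {"slide":[0,0,-45],"rotation":[0,0,0],"grip":58}
    - {"slide":[0,0,-80],"rotation":[0,0,0],"grip":58}
    - {"slide":[0,0,-115],"rotation":[0,0,0],"grip":40}
    - {"slide":[-35,0,-125],"rotation":[0,0,0],"grip":0}
    - {"slide":[-75,0,-125],"rotation":[0,0,0],"grip":0}
    - {"slide":[-115,0,-125],"rotation":[0,0,0],"grip":0}
    - {"slide":[-150,0,-125],"rotation":[0,0,0],"grip":0}
    - {"slide":[-175,0,-125],"rotation":[0,0,0],"grip":0}
    - {"slide":[-175,0,-125],"rotation":[0,0,0],"grip":0}
    - {"slide":[-175,0,-125],"rotation":[0,0,0],"grip":0}

```text
time_s: 46.3
tcp_pos: [0.3966, 0.0656, 0.2077]
ee_rot: [[1.0, 0.019, 0.002], [0.019, -1.0, -0.0], [0.002, 0.0, -1.0]]
ft_force: [0.0, -0.1, 0.2]
gripper_width: 0.0001
gripper_force: 0.0
```

```bash
python3 mv.py s -.235 0 .055 0; python3 - <<'E'
from h import *
c=arm.capture("scene"); cv2.imwrite("pics/s6.png",cv2.resize(c["image"][110:250,150:330][:,:,::-1],(771,600),interpolation=2))
E
```

```text
slide [0.6, 0.1, 152.7] rot [0.0, -0.1, -0.0] | t 46.3 tcp [0.3966 0.0656 0.2077] stand [-2.359e-01  1.000e-04  2.077e-01] F [ 0.  -0.1  0.2] w 0.0001
```

View pics/s6.png

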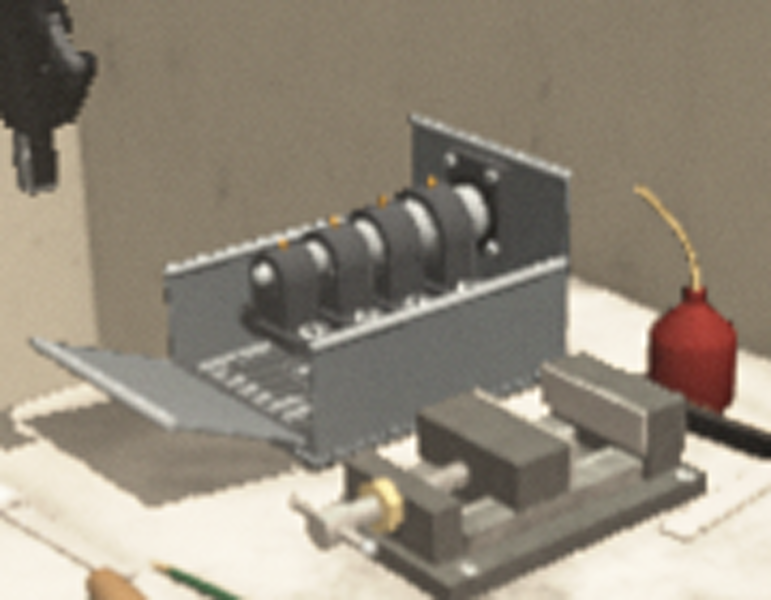

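All four hang on their steps, with nipples at crop (432,182), (383,200), (335,220) and (283,243). The flap is still down, so I'll push it up from the front.

>>> send_rows:
  plan:
    - {"slide":[0,0,40],"rotation":[0,0,0],"grip":0}
    - {"slide":[0,0,80],"rotation":[0,0,0],"grip":0}
    - {"slide":[0,0,115],"rotation":[0,0,0],"grip":0}
    - {"slide":[0,0,140],"rotation":[0,0,0],"grip":0}
    - {"slide":[0,0,153],"rotation":[0,0,0],"grip":0}
    - {"slide":[0,0,158],"rotation":[0,0,0],"grip":0}
    - {"slide":[0,0,158],"rotation":[0,0,0],"grip":0}
    - {"slide":[0,0,158],"rotation":[0,0,0],"grip":0}
    - {"slide":[0,0,158],"rotation":[0,0,0],"grip":0}

```text
time_s: 47.1
tcp_pos: [0.3988, 0.0655, 0.0496]
ee_rot: [[1.0, 0.018, 0.002], [0.018, -1.0, -0.0], [0.002, 0.0, -1.0]]
ft_force: [-0.9, -0.1, 1.0]
gripper_width: -0.0004
gripper_force: 0.0
```

```bash
python3 mv.py s -.212 0 .065 0
```

```text
slide [21.8, -0.1, -15.3] rot [0.0, -0.1, -0.0] | t 47.1 tcp [0.3988 0.0655 0.0496] stand [-2.338e-01 -1.000e-04  4.960e-02] F [-0.9 -0.1  1. ] w -0.0004
```

>>> send_rows:
  plan:
    - {"slide":[14,0,0],"rotation":[0,0,0],"grip":0}
    - {"slide":[22,0,-15],"rotation":[0,0,0],"grip":0}
    - {"slide":[29,0,-24],"rotation":[0,0,0],"grip":0}
    - {"slide":[36,0,-32],"rotation":[0,0,0],"grip":0}
    - {"slide":[44,0,-39],"rotation":[0,0,0],"grip":0}
    - {"slide":[52,0,-46],"rotation":[0,0,0],"grip":0}
    - {"slide":[62,0,-52],"rotation":[0,0,0],"grip":0}
    - {"slide":[72,0,-56],"rotation":[0,0,0],"grip":0}
    - {"slide":[82,0,-60],"rotation":[0,0,0],"grip":0}
    - {"slide":[92,0,-63],"rotation":[0,0,0],"grip":0}
    - {"slide":[102,0,-65],"rotation":[0,0,0],"grip":0}
    - {"slide":[102,0,-65],"rotation":[0,0,0],"grip":0}

```text
time_s: 48.1
tcp_pos: [0.5018, 0.0674, 0.1156]
ee_rot: [[1.0, 0.018, 0.004], [0.018, -1.0, 0.0], [0.004, 0.0, -1.0]]
ft_force: [0.3, -0.0, 0.0]
gripper_width: 0.0001
gripper_force: 0.0
```

>>> send_rows:
  plan:
    - {"slide":[3,0,0],"rotation":[0,0,0],"grip":0}
    - {"slide":[6,0,0],"rotation":[0,0,0],"grip":0}
    - {"slide":[6,0,0],"rotation":[0,0,0],"grip":0}
    - {"slide":[6,0,0],"rotation":[0,0,0],"grip":0}

```text
time_s: 48.43
tcp_pos: [0.5052, 0.0675, 0.1138]
ee_rot: [[1.0, 0.018, 0.0], [0.018, -1.0, 0.0], [0.0, -0.0, -1.0]]
ft_force: [1.0, 0.1, -0.6]
gripper_width: -0.0
gripper_force: 0.0
```

```bash
python3 mv.py s -.118 0 .115 0
```

```text
slide [9.4, -0.0, -1.2] rot [-0.0, -0.0, -0.0] | t 48.4 tcp [0.5052 0.0675 0.1138] stand [-0.1274 -0.      0.1138] F [ 1.   0.1 -0.6] w -0.0
```

>>> send_rows:
  plan:
    - {"slide":[2,0,0],"rotation":[0,0,0],"grip":0}
    - {"slide":[4,0,0],"rotation":[0,0,0],"grip":0}
    - {"slide":[5,0,0],"rotation":[0,0,0],"grip":0}
    - {"slide":[5,0,0],"rotation":[0,0,0],"grip":0}

```text
time_s: 48.77
tcp_pos: [0.5103, 0.0676, 0.1136]
ee_rot: [[1.0, 0.018, -0.0], [0.018, -1.0, 0.0], [-0.0, -0.0, -1.0]]
ft_force: [-1.5, 0.2, 0.7]
gripper_width: -0.0001
gripper_force: 0.6
```

>>> send_rows:
  plan:
    - {"slide":[1,0,0],"rotation":[0,0,0],"grip":0}
    - {"slide":[2,0,0],"rotation":[0,0,0],"grip":0}
    - {"slide":[3,0,0],"rotation":[0,0,0],"grip":0}
    - {"slide":[3,0,0],"rotation":[0,0,0],"grip":0}

```text
time_s: 49.1
tcp_pos: [0.5107, 0.0677, 0.1134]
ee_rot: [[1.0, 0.019, -0.005], [0.019, -1.0, -0.0], [-0.005, 0.0, -1.0]]
ft_force: [-8.2, -0.7, 6.1]
gripper_width: 0.0002
gripper_force: 4.1
```

>>> send_rows:
  plan:
    - {"slide":[1,0,0],"rotation":[0,0,0],"grip":0}
    - {"slide":[2,0,0],"rotation":[0,0,0],"grip":0}
    - {"slide":[2,0,0],"rotation":[0,0,0],"grip":0}
    - {"slide":[2,0,0],"rotation":[0,0,0],"grip":0}

```text
time_s: 49.43
tcp_pos: [0.5107, 0.0676, 0.1132]
ee_rot: [[1.0, 0.019, -0.008], [0.019, -1.0, -0.001], [-0.008, 0.0, -1.0]]
ft_force: [-13.3, -0.1, 10.6]
gripper_width: -0.0
gripper_force: 6.5
```

>>> send_rows:
  plan:
    - {"slide":[-10,0,0],"rotation":[0,0,0],"grip":0}
    - {"slide":[-45,0,0],"rotation":[0,0,0],"grip":0}
    - {"slide":[-80,0,-20],"rotation":[0,0,0],"grip":0}
    - {"slide":[-100,0,-55],"rotation":[0,0,0],"grip":0}
    - {"slide":[-110,0,-90],"rotation":[0,0,0],"grip":0}
    - {"slide":[-110,0,-120],"rotation":[0,0,0],"grip":0}
    - {"slide":[-110,0,-120],"rotation":[0,0,0],"grip":0}

```text
time_s: 50.02
tcp_pos: [0.4086, 0.0657, 0.2394]
ee_rot: [[1.0, 0.019, 0.011], [0.019, -1.0, -0.0], [0.011, 0.0, -1.0]]
ft_force: [1.4, 0.2, 1.1]
gripper_width: 0.0001
gripper_force: 0.0
```

```bash
python3 - <<'E'
from h import *
c=arm.capture("scene"); a=cv2.resize(c["image"][130:230,160:290][:,:,::-1],(520,400),interpolation=2)
t=arm.capture("top"); Q=np.array([.6325,.07,.019])
b=cv2.resize(t["image"][115:245,105:205][:,:,::-1],(400,520),interpolation=2)
for th in (0,.06,.12):
    x,z=-.104-.109*np.sin(th),.026+.109*np.cos(th)
    print(th,"top",proj(t,place(np.array([[x,-.084,z],[x,-.06,z]]),Q)).round(1).tolist(),"scene",proj(c,place(np.array([[x,-.084,z],[x,.084,z]]),Q)).round(1).tolist())
print(t["image"][215:235,178].mean(1).astype(int))
I=np.zeros((520,800,3),np.uint8);I[:400,:400]=a[:,:400];I[:,400:]=b;I[:400,:400]=cv2.resize(a,(400,400));cv2.imwrite("pics/fin.png",I)
E
```

```text
0 top [[185.5, 218.1], [175.2, 218.4]] scene [[220.9, 176.7], [186.5, 160.1]]
0.06 top [[185.6, 220.9], [175.3, 221.2]] scene [[218.9, 177.4], [184.6, 160.7]]
0.12 top [[185.7, 223.7], [175.3, 224.1]] scene [[217.0, 178.3], [182.7, 161.4]]
[ 95  96 120 164 180 167 120  72  68  72 151 184 189 191 193 195 198 197
 203 205]
```

View pics/fin.png

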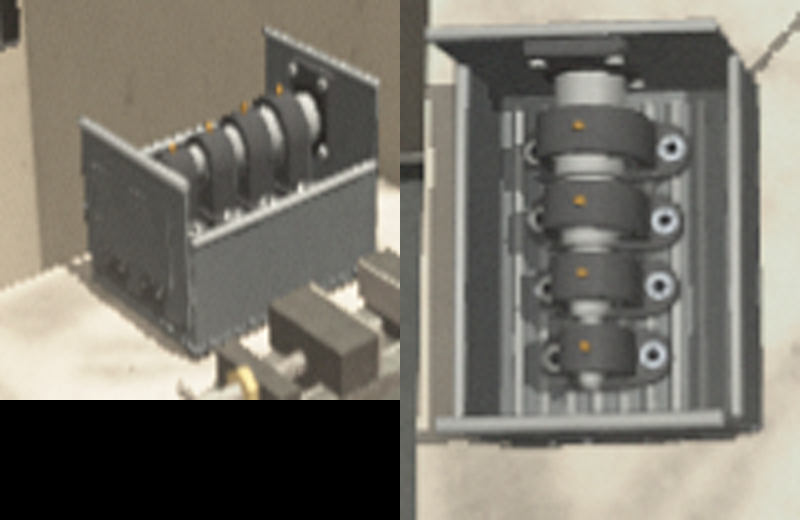

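The flap is shut: its bead is at top row 219, where 218.4 is predicted for 0 rad, and it met a hard stop. All four housings hang square and evenly spaced, and the arm is clear, so I'm handing in.

```bash
python3 -c "
from station import arm
print(arm.finish_job())"
```

```text
the job is handed in; nothing more can be done
None
```

The job is handed in (no verdict came back): all four housings hang on their own steps, each tugged with about 11 N before release, the flap is pushed fully up to its stop, and no bystander was touched.

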